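Refill the bead jar at the second-hand jewellery table

ROBOT

A 6-joint arm with a two-finger parallel gripper is mounted at the origin on the work surface. World frame = base frame: x ahead of the robot, y to its left, z up, the work surface at z = 0. Lengths are in m, angles in rad, forces in N, time in s.
With the tool pointing down it reaches from about 0.375 to 0.975 m from the base axis. Payload 3.8 kg.
Tool frame: the origin (TCP) lies midway between the tips of the shut fingers; the grasp point (between the pads) lies 19 mm behind it; z points along the fingers, y is the line along which they close (so a half turn about z gives the same grasp; the last joint's range is limited). The gripper opens to 85 mm and grips with 20 to 120 N. Pads are 22 mm wide; open, the fingers measure 114 mm over their backs; the gripper's body (76 mm by 85 mm) begins 54 mm behind the grasp point. The pads swing forward as they close: fully open they stand 13 mm farther back than shut.
Start: joints at [-1.148, 0.264, 1.604, -0, 1.274, -0.037], TCP at [0.3, -0.605, 0.231] pointing down, gripper open.
Joint ranges: [-2.63, 2.63], [-0.94, 2.18], [0.31, 2.57], [-1.31, 4.45], [0, 2.66], [-2.55, 2.55]. Speed limits (rad/s): [2.57, 2.57, 3.14, 3.14, 3.14, 3.14].

INTERFACE

Orientations are given as a rotation vector (axis times angle).
In Python, from workcell import bot gives the robot as it stands.
- The arm moves only by the tool step_arm, never from a script. Its argument "motion" is a list of rows, each a list of 5 numbers: the finger opening in cm, from 0 to 8.54, then the shift along the tool's x, y, z in cm, then the turn about the tool's z in degrees. In form: [[claw, dx, dy, dz, twist], ...]. A call has 1 to 20 rows; each row is the pose to reach, as a shift and turn from the pose commanded when the call began, along the tool's axes at that moment; what a row does not reach only later rows make up. A row lasts 1/10 s, in which the tool goes at most 50 mm and 8.59 degrees, less where a joint would pass 70% of its speed; a pose out of reach is approached as far as the arm can. A call with a gripper value outside its range is refused whole. The fingers move at their own pace and stop on an object; "force" is the grip in N (left out, the last holds). Time passes only in rows, so rows that repeat a pose let the fingers close. It gives the time, the measured TCP pose, the force, the opening and the grip force at its end, in the units of the state.
- bot.read_state(): the state, without advancing time (a new reading comes with each control period).
- bot.read_camera(name): name is "side" or "top" or "wrist"; returns (picture, depth): 384x512x3 uint8, red, green, blue; 384x512 float32, m along the optical axis (not along the pixel's ray), 0 where there is no reading.
- bot.calibration(name): a dict with "mtx" (3x3 intrinsics, pixels), "k1" (the pictures are not rectified: a ray, as slopes to the right and down, at radius r is drawn at 1 + k1 r^2 times it, then the intrinsics apply), "origin" and "orientation" of the camera in the world; the wrist camera has in their place "T_tool_cam" (4x4, takes a point from camera to tool coordinates, whose origin is the TCP and whose axes are the flange's). Camera axes: x right, y up, looking along -z (the intrinsics and any distortion apply to the point x, -y, -z); pixel columns grow to the right and rows downward; lengths in m; the calibration is good to about 2 mm. A picture is of the moment at which its call begins: read the wrist's pose just before it. calibration takes no time and is no camera call.
- bot.finish_job(): hands the job in; it is judged then, once.
The state is a dict: "time": time; "q": joint angles; "joint_vel": joint speeds; "joint_torque": joint torques, N m; "tool_pos": TCP position; "tcp_rot": TCP orientation; "wrist_force": force on the tool from outside, world axes, zero at the start; "torque": the same for the moment, N m; "width": opening from 0.0 (shut) to 1.0 (fully open); "grip_force": force on a finger pad.
Only numpy, scipy, OpenCV 4.12 (cv2) and the standard library are available. Lean on these libraries where they do the work, as an engineer would, in place of code of your own. Each camera call takes 0.05 s, during which the arm holds its last target. There are 200 camera calls.

TASK

Gather the stray square beads from the table into the steel tumbler with the others, swing the jar's cover fully open by its handle, and with all of them in the tumbler pour them into the jar, so that every bead ends up in it. Then stand the tumbler upright and wholly on the black coaster, and swing the cover fully shut. Leave the tub, the ring cone and the small lidded jar where they are.

Things in the scene. Friction and masses are not known exactly. Their poses are not given: they have to be found in the camera images.
- cover (a joint): angle of the jar's swivel cover, rad: 0 = closed stop (disc centred over the jar's mouth), 1.571 = open stop (disc wholly clear of the mouth); grows counter-clockwise seen from above. Stays where it is left; about 1 N at the handle turns it.
- cover_handle (a point): centre of the cover's grip: an upright black bar 14 mm thick, 80 mm long, 32 mm tall on top of the grey disc (disc radius 60 mm, its top face 16 mm below this point; bar top 16 mm above it). Own y axis runs along the bar and points to the pivot, x is across its thickness, z up. It travels on a level arc of radius 85 mm about cover_pivot.
- cover_pivot (a point): on the vertical hinge axis of the cover, at the height of the grip centre (156 mm above the table); the steel post of 14 mm diameter beside the jar, 85 mm from the jar's axis. Has the axes of cover_handle.
- jar_mouth (a point): centre of the open mouth, at rim height, of a clear round jar fixed to the table: 130 mm tall, outer radius 60 mm, inner radius 56 mm, floor 5 mm thick; z up.
- cup_mid (a point): centre of a loose straight-sided round steel tumbler, half-way up: 95 mm tall, outer diameter 62 mm, wall 3 mm, bottom 5 mm thick, about 150 g; this point is 47.5 mm above its underside, own z axis points to its open mouth. Heaped beads leave it readily once it is tipped 115 degrees or more from upright, if need be with a shake. Its start yaw is arbitrary. 2 to 4 beads lie in it at the start.
- coaster_top (a point): centre of the top face of a round black coaster fixed to the table, 110 mm in diameter, top 4 mm above the table.
- bead0_center (a point): centre of a chunky square bead of smooth glazed terracotta (slides on steel at slopes above about 20 degrees), a cube of 18 mm side, 14 g, axes along its edges; starts in the tumbler; may be absent
- bead1_center (a point): centre of a chunky square bead of smooth glazed terracotta (slides on steel at slopes above about 20 degrees), a cube of 18 mm side, 14 g, axes along its edges; starts in the tumbler; may be absent
- bead2_center (a point): centre of a chunky square bead of smooth glazed terracotta (slides on steel at slopes above about 20 degrees), a cube of 18 mm side, 14 g, axes along its edges; starts in the tumbler; may be absent
- bead3_center (a point): centre of a chunky square bead of smooth glazed terracotta (slides on steel at slopes above about 20 degrees), a cube of 18 mm side, 14 g, axes along its edges; starts in the tumbler; may be absent
- bead4_center (a point): centre of a chunky square bead of smooth glazed terracotta (slides on steel at slopes above about 20 degrees), a cube of 18 mm side, 14 g, axes along its edges; starts loose on the table, flat on a face; may be absent
- bead5_center (a point): centre of a chunky square bead of smooth glazed terracotta (slides on steel at slopes above about 20 degrees), a cube of 18 mm side, 14 g, axes along its edges; starts loose on the table, flat on a face; may be absent
- bead6_center (a point): centre of a chunky square bead of smooth glazed terracotta (slides on steel at slopes above about 20 degrees), a cube of 18 mm side, 14 g, axes along its edges; starts loose on the table, flat on a face; may be absent
- bead7_center (a point): centre of a chunky square bead of smooth glazed terracotta (slides on steel at slopes above about 20 degrees), a cube of 18 mm side, 14 g, axes along its edges; starts loose on the table, flat on a face; may be absent
- bead8_center (a point): centre of a chunky square bead of smooth glazed terracotta (slides on steel at slopes above about 20 degrees), a cube of 18 mm side, 14 g, axes along its edges; starts loose on the table, flat on a face; may be absent
- tub: bystander, to be left alone: shallow clear open tub, 80 x 110 x 50 mm; origin at the centre of its underside
- ringcone: bystander, to be left alone: small wooden cone for rings, 64 mm wide, 82 mm tall; origin at the centre of its underside
- polish: bystander, to be left alone: small lidded jar, 56 mm wide, 100 mm tall; origin at the centre of its underside

How it is judged:
By the outcome, as a careful person would: the job done as asked, in the order asked, and still so for the second after the job is handed in, with the robot touching nothing.
Of bead0, bead1, bead2, bead3 only 2 to 4 are there at a start; the rules pass over those that are not, and their reading is None.
Of bead4, bead5, bead6, bead7, bead8 only 3 to 5 are there at a start; the rules pass over those that are not, and their reading is None.
At some moment in a run one of bead4, bead5, bead6, bead7, bead8 may be knocked a few centimetres aside while the robot is not near it.
It also fails if it takes over 210 s, if anything falls off the work surface, if the arm or the gripper's body presses on something with over 40 N, if the wrist force passes 120 N, or if a joint passes its speed limit or range.

## Working session

There is one attempt and no reset: what is moved stays moved. The work goes in short steps, Python scripts to look and compute and a tool call to move; the robot and the scene stay as the last step left them, time stands still between calls to the robot, and variables do not carry over. Pictures are saved under pics/ and viewed, at most 14 in all, crops included, and the job is handed in when it is done.

Besides the shell and the picture viewer there is one more tool, called by a JSON object that holds its "method" and its "body", one argument or row to a line. step_arm: Moves the arm, as the interface text tells. Its arguments: {"type":"object","properties":{"motion":{"type":"array","items":{"type":"array","items":{"type":"number"}}},"force":{"type":"number"}},"required":["motion"]}

```bash
mkdir -p pics; ls; cat > h.py <<'E'
import numpy as np, cv2
from scipy.spatial.transform import Rotation as R
from workcell import bot
def cam(name):
    s=bot.read_state(); c=bot.calibration(name)
    if name=='wrist':
        T=np.eye(4);T[:3,:3]=R.from_rotvec(s['tcp_rot']).as_matrix();T[:3,3]=s['tool_pos'];T=T@np.array(c['T_tool_cam'])
    else:
        T=np.eye(4);o=np.array(c['orientation'],float)
        T[:3,:3]=o if o.shape==(3,3) else R.from_rotvec(o).as_matrix();T[:3,3]=c['origin']
    p,d=bot.read_camera(name)
    return p,d,T,c
def ray(T,c,uv):
    K=np.array(c['mtx']);k=c['k1'];uv=np.atleast_2d(uv).astype(float)
    a=cv2.undistortPoints(uv.reshape(-1,1,2),K,np.array([k,0,0,0.])).reshape(-1,2)
    return np.c_[a[:,0],-a[:,1],-np.ones(len(a))]@T[:3,:3].T, a
def plane(T,c,uv,z):
    d,_=ray(T,c,uv);o=T[:3,3];return o+d*((z-o[2])/d[:,2])[:,None]
def pts(T,c,uv,dep):
    d,_=ray(T,c,uv);return T[:3,3]+d*np.array(dep)[:,None]
def proj(T,c,P):
    q=(np.atleast_2d(P)-T[:3,3])@T[:3,:3];a=np.c_[q[:,0],-q[:,1]]/-q[:,2:]
    r=(a**2).sum(1,keepdims=True);a=a*(1+c['k1']*r);K=np.array(c['mtx']);return a@K[:2,:2].T+K[:2,2]
def cloud(T,c,dep):
    v,u=np.mgrid[:384,:512];return pts(T,c,np.c_[u.ravel(),v.ravel()],dep.ravel()).reshape(384,512,3)
def save(n,p): cv2.imwrite('pics/'+n+'.png',p[:,:,::-1])
E
python3 - <<'E'
from h import *
for n in('top','side'):
    p,d,T,c=cam(n); save(n+'0',cv2.resize(p,(768,576)));print(n,T.round(3).tolist(),c['mtx'],c['k1'],np.percentile(d,[0,5,50,95]))
    np.savez(n+'0',p=p,d=d,T=T)
print(bot.calibration('wrist'))
E
```

```text
pics
top [[-0.026, 0.998, -0.064, 0.525], [-1.0, -0.026, 0.009, 0.021], [0.007, 0.064, 0.998, 1.037], [0.0, 0.0, 0.0, 1.0]] [[373.03538199   0.         256.21898279]
 [  0.         373.03538199 194.26536759]
 [  0.           0.           1.        ]] 0.012866738607875452 [0.         0.94699442 1.03465205 1.84700961]
side [[0.991, 0.081, -0.103, 0.465], [-0.131, 0.528, -0.839, -0.862], [-0.013, 0.845, 0.534, 0.681], [0.0, 0.0, 0.0, 1.0]] [[385.98053096   0.         255.40923132]
 [  0.         385.98053096 184.36621828]
 [  0.           0.           1.        ]] -0.13130968457413872 [0.         0.26456854 1.14495325 3.07244332]
{'mtx': array([[296.87736353,   0.        , 259.38814921],
       [  0.        , 296.87736353, 190.11454528],
       [  0.        ,   0.        ,   1.        ]]), 'k1': -0.03308033527202731, 'T_tool_cam': array([[ 9.64462608e-05,  9.57609136e-01,  2.88070708e-01,
         7.32120401e-02],
       [ 9.99999855e-01,  6.04259062e-05, -5.35669342e-04,
        -2.47343382e-04],
       [-5.30368790e-04,  2.88070718e-01, -9.57608991e-01,
        -1.42829672e-01],
       [ 0.00000000e+00,  0.00000000e+00,  0.00000000e+00,
         1.00000000e+00]])}
```

View pics/top0.png

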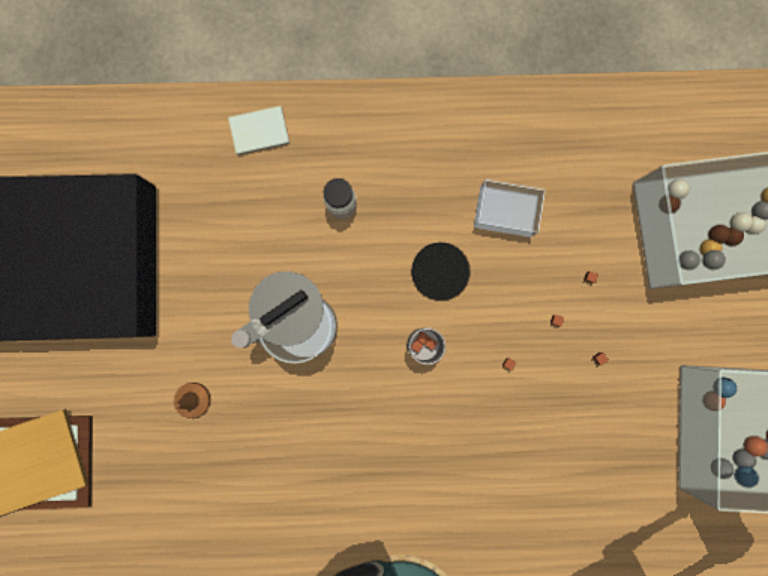

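View pics/side0.png

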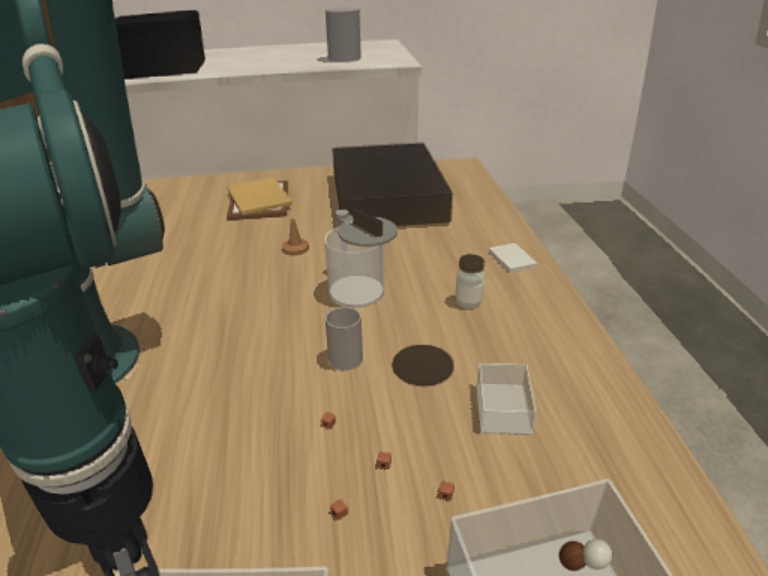

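Top view (1.5× scale): stray beads are at (591,277), (557,321), (509,364) and (600,358). The tumbler is at (425,345), the coaster at (440,271), and the jar at (297,330). The cover is partly open, with its handle at (285,310) and post at (241,338). The side view agrees: 4 strays, and nothing stands near the tumbler's left side.

```bash
cat > m.py <<'E'
from h import *
def red(p):
    h=cv2.cvtColor(p,cv2.COLOR_RGB2HSV);r=p.astype(int)
    return ((r[:,:,0]>75)&(r[:,:,0]>1.75*r[:,:,1])).astype(np.uint8)
def blobs(m,a=10):
    n,l,s,c=cv2.connectedComponentsWithStats(m);return [(c[i],s[i,4],l==i) for i in range(1,n) if s[i,4]>=a]
E
python3 - <<'E'
from m import *
for n in('top','side'):
    z=np.load(n+'0.npz');p,d,T=z['p'],z['d'],z['T'];c=bot.calibration(n);X=cloud(T,c,d)
    print(n)
    for ce,a,m in blobs(red(p),15):
        k=m&(d>0); print(ce.round(1),a,'plane z=.012:',plane(T,c,ce,.012 if n=='side' else .018)[0].round(4),'depth med',np.median(X[k],0).round(4) if k.any() else None)
    dark=(p.max(2)<60)&(d>0)
    for nm,lo,hi in(('coaster',.0,.012),('handle',.155,.19),('disc',.13,.150),('post',.15,.2)):
        box=(X[:,:,0]>.3)&(X[:,:,0]<.75)&(X[:,:,1]>-.12)&(X[:,:,1]<.35)
        m=box&(X[:,:,2]>lo)&(X[:,:,2]<hi)&(d>0)
        m&= dark if nm in('coaster','handle') else ~dark
        m=cv2.morphologyEx(m.astype(np.uint8),cv2.MORPH_OPEN,np.ones((2,2)))
        for ce,a,mm in sorted(blobs(m,25),key=lambda b:-b[1])[:3]:
            Q=X[mm]; (cx,cy),(w,h),an=cv2.minAreaRect(Q[:,:2].astype(np.float32)*1000)
            print(nm,ce.round(0),a,'mean',Q.mean(0).round(4),'rect',round(cx),round(cy),round(w),round(h),round(an),'circ',[round(float(v),1) for v in np.ravel(cv2.minEnclosingCircle(Q[:,:2].astype(np.float32)*1000)[0])])
    m=(X[:,:,0]>.36)&(X[:,:,0]<.56)&(X[:,:,1]>-.12)&(X[:,:,1]<-.0)&(X[:,:,2]>.08)&(X[:,:,2]<.11)&(d>0)
    Q=X[m];print('cup rim',m.sum(),Q.mean(0).round(4),np.ravel(cv2.minEnclosingCircle(Q[:,:2].astype(np.float32)*1000)[0]),Q[:,2].max())
s=bot.read_state();print(R.from_rotvec(s['tcp_rot']).as_matrix().round(3),s['tool_pos'],s['width'])
E
```

```text
top
[394.6 183.9] 22 plane z=.012: [ 0.6089 -0.3684  0.018 ] depth med [ 0.6112 -0.368   0.0173]
[371.2 213.4] 28 plane z=.012: [ 0.5299 -0.3004  0.018 ] depth med [ 0.5295 -0.3     0.0176]
[281.6 228.4] 71 plane z=.012: [ 0.4953 -0.0544  0.018 ] depth med [ 0.4941 -0.0526  0.0226]
[400.7 238.8] 33 plane z=.012: [ 0.4588 -0.3774  0.018 ] depth med [ 0.4583 -0.3786  0.0175]
[339.  242.2] 31 plane z=.012: [ 0.4539 -0.2093  0.018 ] depth med [ 0.4542 -0.2094  0.0174]
[ 51.3 287. ] 18 plane z=.012: [0.356  0.5663 0.018 ] depth med [0.3562 0.5682 0.0115]
[ 40.5 334. ] 18 plane z=.012: [0.2343 0.5929 0.018 ] depth med [0.2324 0.5965 0.0113]
coaster [291. 182.] 914 mean [ 0.6237 -0.0857  0.0093] rect 587 -69 96 195 61 circ [597.3, -49.9]
handle [190. 206.] 213 mean [0.5567 0.1674 0.1761] rect 555 112 183 53 88 circ [528.9, 112.6]
disc [189. 208.] 1874 mean [0.5524 0.1753 0.1395] rect 559 162 119 264 11 circ [509.5, 152.2]
cup rim 103 [ 0.4911 -0.0574  0.0931] [491.65487671 -56.69595337] 0.09804740098201226
side
handle [246. 147.] 140 mean [0.5622 0.1556 0.1676] rect 501 -331 1063 58 83 circ [515.9, -332.8]
disc [243. 155.] 524 mean [0.556  0.1713 0.1327] rect 502 -205 1309 126 81 circ [563.8, -214.9]
cup rim 241 [ 0.4923 -0.0587  0.0886] [492.41793823 -58.14401627] 0.09731429027764005
[[ 0.896  0.444 -0.001]
 [ 0.444 -0.896  0.002]
 [ 0.    -0.002 -1.   ]] [ 0.2992603  -0.6043013   0.23004039] 1.0030370841693843
```

{"method": "step_arm", "body": {
  "motion": [
    [8.5, 32, -17, -3, 0],
    [8.5, 32, -17, -3, 0],
    [8.5, 32, -17, -3, 0],
    [8.5, 32, -17, -3, 0],
    [8.5, 32, -17, -3, 0],
    [8.5, 32, -17, -3, 0],
    [8.5, 32, -17, -3, 0],
    [8.5, 32, -17, -3, 0],
    [8.5, 32, -17, -3, 0],
    [8.5, 32, -17, -3, 0]
  ],
  "force": 30
}}

```text
time: 1.1
tool_pos: [0.5102, -0.3111, 0.2608]
tcp_rot: [3.059, 0.717, -0.002]
wrist_force: [-0.2, -0.2, 0.2]
width: 0.995
grip_force: 0.0
```

```bash
cat >> m.py <<'E'
def sq(mask):
    cn=max(cv2.findContours(mask.astype(np.uint8),0,1)[0],key=cv2.contourArea);return cn
def beads(name,amin=15,zt=.018,v=True):
    p,d,T,c=cam(name);X=cloud(T,c,d);out=[]
    for ce,a,m in blobs(red(p),amin):
        k=m&(d>0)
        if k.sum()<8: continue
        med=np.median(X[k],0);h=np.percentile(X[k][:,2],80)
        t=k&(X[:,:,2]>h-.006)
        if t.sum()<5: continue
        Q=plane(T,c,np.argwhere(t)[:,::-1],zt)
        (cx,cy),(w,hh),an=cv2.minAreaRect(Q[:,:2].astype(np.float32)*1000)
        out.append((cx,cy,an%90));
        if v: print(name,ce.round(0),a,'top z',h.round(4),'c',round(cx,1),round(cy,1),'wh',round(w,1),round(hh,1),'ang',round(an%90,1))
    return p,d,T,c,out
def go(P,yaw=None):
    """tool shift (cm) and twist options to TCP P=(x,y,z); yaw = world angle of closing axis, deg"""
    s=bot.read_state();M=R.from_rotvec(s['tcp_rot']).as_matrix();v=M.T@(np.array(P)-s['tool_pos'])*100
    a=np.degrees(np.arctan2(M[1,1],M[0,1]));print('shift',v.round(2),'closing axis now',round(a,1),'q6',round(float(s['q'][5]),2),end=' ')
    if yaw is not None:
        t=[((-(yaw-a)+90)%180)-90]; print('twist',np.round(t,1),end='')
    print()
E
python3 - <<'E'
from m import *
s=bot.read_state();print(s['tool_pos'],s['q'].round(2) if hasattr(s['q'],'round') else s['q'])
p,*_=beads('wrist');save('w1',p)
beads('top');beads('side')
E
```

```text
[ 0.51024022 -0.31105275  0.26075725] [-0.59  0.1   1.74 -0.    1.3   0.52]
wrist [507.  70.] 29 top z 0.0516 c 748.8 -536.2 wh 13.5 5.2 ang 10.5
wrist [333. 110.] 160 top z 0.0188 c 607.2 -367.5 wh 16.7 16.5 ang 66.9
wrist [260. 142.] 142 top z 0.019 c 530.4 -301.8 wh 16.4 16.2 ang 76.4
wrist [175. 163.] 147 top z 0.0189 c 454.5 -212.8 wh 15.7 16.3 ang 58.0
wrist [286. 211.] 119 top z 0.0189 c 459.7 -376.5 wh 16.4 15.3 ang 28.2
wrist [430. 365.] 131 top z 0.0436 c 317.3 -730.9 wh 34.5 25.0 ang 6.7
top [395. 184.] 26 top z 0.0189 c 607.8 -367.5 wh 16.2 14.4 ang 66.4
top [371. 213.] 32 top z 0.0187 c 530.0 -301.0 wh 16.2 14.8 ang 70.0
top [282. 229.] 66 top z 0.0243 c 492.6 -55.7 wh 33.2 33.2 ang 54.9
top [339. 242.] 26 top z 0.0195 c 453.8 -210.4 wh 14.5 14.6 ang 61.1
top [ 41. 334.] 21 top z 0.0129 c 233.0 591.6 wh 47.1 2.6 ang 88.1
```

```bash
python3 - <<'E'
from m import *
go((.5302,-.3013,.06),75-180);go((.5302,-.3013,.003),75-180)
E
```

```text
shift [ 2.32 -0.04 20.08] closing axis now -63.8 q6 0.52 twist [41.2]
shift [ 2.33 -0.04 25.78] closing axis now -63.8 q6 0.52 twist [41.2]
```

{"method": "step_arm", "body": {
  "motion": [
    [5, 2.3, 0, 20, 41],
    [5, 2.3, 0, 20, 41],
    [5, 2.3, 0, 20, 41],
    [5, 2.3, 0, 20, 41],
    [5, 2.3, 0, 20, 41],
    [5, 2.3, 0, 20, 41],
    [5, 2.3, 0, 23, 41],
    [5, 2.3, 0, 25.7, 41],
    [5, 2.3, 0, 25.7, 41],
    [1, 2.3, 0, 25.7, 41],
    [1, 2.3, 0, 25.7, 41],
    [1, 2.3, 0, 25.7, 41],
    [1, 2.3, 0, 25.7, 41],
    [1, 2.3, 0, 25.7, 41],
    [1, 2.3, 0, 25.7, 41],
    [1, 2.3, 0, 23, 41],
    [1, 2.3, 0, 18, 41],
    [1, 2.3, 0, 13, 41],
    [1, 2.3, 0, 13, 41]
  ]
}}

```text
time: 3.15
tool_pos: [0.5371, -0.3036, 0.1413]
tcp_rot: [3.109, -0.399, 0.024]
wrist_force: [0.9, -0.7, 0.4]
width: 0.202
grip_force: 30.6
```

```bash
python3 - <<'E'
from m import *
s=bot.read_state();print(s['tool_pos'],s['width'],s['grip_force'])
go((.4918,-.0575,.14))
go((.4918,-.0575,.115))
E
```

```text
[ 0.53707838 -0.30359894  0.14125319] 0.20194389902868828 30.616770386695862
shift [-10.6  -22.67  -0.15] closing axis now -104.6 q6 1.27 
shift [-10.64 -22.68   2.35] closing axis now -104.6 q6 1.27
```

{"method": "step_arm", "body": {
  "motion": [
    [1, -10.6, -22.7, 0, 0],
    [1, -10.6, -22.7, 0, 0],
    [1, -10.6, -22.7, 0, 0],
    [1, -10.6, -22.7, 0, 0],
    [1, -10.6, -22.7, 0, 0],
    [1, -10.6, -22.7, 0, 0],
    [1, -10.6, -22.7, 0, 0],
    [1, -10.6, -22.7, 2.3, 0],
    [1, -10.6, -22.7, 2.3, 0]
  ]
}}

```text
time: 4.05
tool_pos: [0.4846, -0.0548, 0.1062]
tcp_rot: [3.115, -0.402, -0.007]
wrist_force: [-0.3, -0.3, -0.5]
width: 0.201
grip_force: 30.6
```

```bash
python3 - <<'E'
from m import *
s=bot.read_state();print(s['tool_pos'],s['width'],s['grip_force'],np.abs(s['joint_vel']).max(), R.from_rotvec(s['tcp_rot']).as_matrix()[:,2])
go((.4918,-.0575,.115))
E
```

```text
[ 0.48463573 -0.05477323  0.10616878] 0.20069369906792053 30.61644673347473 0.039935192913718304 [-4.23514496e-03  2.56295550e-04 -9.99990999e-01]
shift [ 0.76  0.08 -0.89] closing axis now -104.7 q6 1.66
```

{"method": "step_arm", "body": {
  "motion": [
    [1, 0.7, 0, -0.9, 0],
    [1, 0.7, 0, -0.9, 0],
    [4.5, 0.7, 0, -0.9, 0],
    [4.5, 0.7, 0, -0.9, 0],
    [4.5, 0.7, 0, -0.9, 0],
    [4.5, 0.7, 0, -0.9, 0],
    [4.5, 0.7, 0, -4, 0],
    [4.5, 0.7, 0, -4, 0],
    [4.5, 0.7, 0, -4, 0],
    [4.5, 0.7, 0, -4, 0]
  ]
}}

```text
time: 5.05
tool_pos: [0.4926, -0.0555, 0.1476]
tcp_rot: [-3.116, 0.401, 0.002]
wrist_force: [-0.2, 0.4, -0.9]
width: 0.53
grip_force: 0.0
```

```bash
cat >> m.py <<'E'
import sys
def nxt():
    b=[x for x in beads('top',15,v=False)[4] if 440<x[0]<640 and -420<x[1]<-120]
    print(np.round(b,1).tolist(), 'v',round(float(np.abs(bot.read_state()['joint_vel']).max()),3))
    return b
E
python3 - <<'E'
from m import *
nxt();go((.4545,-.212,.06),58-180);go((.4545,-.212,.06),58-90)
E
```

```text
[[607.8, -367.5, 66.4], [458.3, -377.4, 34.8]] v 0.005
shift [ 0.31 16.1   8.73] closing axis now -104.7 q6 1.66 twist [17.3]
shift [ 0.31 16.1   8.73] closing axis now -104.7 q6 1.66 twist [-72.7]
```

{"method": "step_arm", "body": {
  "motion": [
    [5, 0.3, 16.1, 3, 17],
    [5, 0.3, 16.1, 5, 17],
    [5, 0.3, 16.1, 8, 17],
    [5, 0.3, 16.1, 8.7, 17],
    [5, 0.3, 16.1, 8.7, 17],
    [5, 0.3, 16.1, 8.7, 17],
    [5, 0.3, 16.1, 11.5, 17],
    [5, 0.3, 16.1, 14.4, 17],
    [5, 0.3, 16.1, 14.4, 17],
    [1, 0.3, 16.1, 14.4, 17],
    [1, 0.3, 16.1, 14.4, 17],
    [1, 0.3, 16.1, 14.4, 17],
    [1, 0.3, 16.1, 14.4, 17],
    [1, 0.3, 16.1, 14.4, 17],
    [1, 0.3, 16.1, 10, 17],
    [1, 0.3, 16.1, 5, 17],
    [1, 0.3, 16.1, 0, 17],
    [1, 0.3, 16.1, 0, 17],
    [1, 0.3, 16.1, 0, 17]
  ]
}}

```text
time: 7.0
tool_pos: [0.4568, -0.2131, 0.151]
tcp_rot: [3.021, -0.857, 0.009]
wrist_force: [0.6, -0.2, -0.2]
width: 0.198
grip_force: 30.6
```

```bash
python3 - <<'E'
from m import *
nxt();go((.4918,-.0575,.14))
E
```

```text
[[607.3, -367.3, 66.4]] v 0.039
shift [ -5.02 -15.09   0.88] closing axis now -121.7 q6 1.64
```

{"method": "step_arm", "body": {
  "motion": [
    [1, -4.9, -15.1, 0, 0],
    [1, -4.9, -15.1, 0, 0],
    [1, -4.9, -15.1, 0, 0],
    [1, -4.9, -15.1, 0.8, 0],
    [1, -4.9, -15.1, 0.8, 0],
    [1, -4.9, -15.1, 3.3, 0],
    [1, -4.9, -15.1, 3.3, 0],
    [1, -4.9, -15.1, 3.3, 0],
    [4.5, -4.9, -15.1, 3.3, 0],
    [4.5, -4.9, -15.1, 3.3, 0],
    [4.5, -4.9, -15.1, 3.3, 0],
    [4.5, -4.9, -15.1, 3.3, 0],
    [4.5, -4.9, -15.1, 0, 0],
    [4.5, -4.9, -15.1, 0, 0],
    [4.5, -4.9, -15.1, 0, 0],
    [4.5, -4.9, -15.1, 0, 0]
  ]
}}

```text
time: 8.65
tool_pos: [0.4924, -0.0578, 0.1478]
tcp_rot: [3.022, -0.857, -0.001]
wrist_force: [-0.3, 1.1, 0.1]
width: 0.526
grip_force: 0.0
```

```bash
python3 - <<'E'
from m import *
nxt();go((.459,-.3768,.1),31-180);go((.459,-.3768,.003),31-90)
E
```

```text
[[607.3, -367.3, 66.4], [459.0, -377.2, 31.6]] v 0.008
shift [13.93 28.89  4.74] closing axis now -121.7 q6 1.96 twist [27.3]
shift [13.95 28.88 14.43] closing axis now -121.7 q6 1.96 twist [-62.7]
```

{"method": "step_arm", "body": {
  "motion": [
    [5, 13.9, 28.9, 4, 27],
    [5, 13.9, 28.9, 4, 27],
    [5, 13.9, 28.9, 4, 27],
    [5, 13.9, 28.9, 4, 27],
    [5, 13.9, 28.9, 4, 27],
    [5, 13.9, 28.9, 6, 27],
    [5, 13.9, 28.9, 8.5, 27],
    [5, 13.9, 28.9, 8.5, 27],
    [5, 13.9, 28.9, 8.5, 27],
    [5, 13.9, 28.9, 12, 27],
    [5, 13.9, 28.9, 14.4, 27],
    [5, 13.9, 28.9, 14.4, 27],
    [1, 13.9, 28.9, 14.4, 27],
    [1, 13.9, 28.9, 14.4, 27],
    [1, 13.9, 28.9, 14.4, 27],
    [1, 13.9, 28.9, 14.4, 27],
    [1, 13.9, 28.9, 14.4, 27],
    [1, 13.9, 28.9, 10, 27],
    [1, 13.9, 28.9, 5, 27],
    [1, 13.9, 28.9, 0, 27]
  ]
}}

```text
time: 10.7
tool_pos: [0.459, -0.3766, 0.1499]
tcp_rot: [-2.739, 1.539, 0.001]
wrist_force: [1.2, 0.1, 0.2]
width: 0.202
grip_force: 30.8
```

```bash
python3 - <<'E'
from m import *
nxt();nxt();go((.4918,-.0575,.14))
s=bot.read_state();print(s['tool_pos'],s['width'])
E
```

```text
[[607.5, -367.4, 66.4]] v 0.195
[[607.5, -367.4, 66.4]] v 0.079
shift [-26.25 -19.18   1.52] closing axis now -148.7 q6 1.87 
[ 0.46430435 -0.3812562   0.15855651] 0.1998585622879703
```

{"method": "step_arm", "body": {
  "motion": [
    [1, -25.6, -19.4, 0, 0],
    [1, -25.6, -19.4, 0, 0],
    [1, -25.6, -19.4, 0, 0],
    [1, -25.6, -19.4, 0, 0],
    [1, -25.6, -19.4, 0, 0],
    [1, -25.6, -19.4, 0, 0],
    [1, -25.6, -19.4, 0, 0],
    [1, -25.6, -19.4, 0, 0],
    [1, -25.6, -19.4, 0, 0],
    [1, -25.6, -19.4, 3.1, 0],
    [1, -25.6, -19.4, 3.1, 0],
    [1, -25.6, -19.4, 3.1, 0],
    [4.5, -25.6, -19.4, 3.1, 0],
    [4.5, -25.6, -19.4, 3.1, 0],
    [4.5, -25.6, -19.4, 3.1, 0],
    [4.5, -25.6, -19.4, 0, 0],
    [4.5, -25.6, -19.4, 0, 0],
    [4.5, -25.6, -19.4, 0, 0],
    [4.5, -25.6, -19.4, 0, 0]
  ]
}}

```text
time: 12.7
tool_pos: [0.4917, -0.0573, 0.1479]
tcp_rot: [2.739, -1.539, -0.001]
wrist_force: [-0.2, 0.1, 0.5]
width: 0.529
grip_force: 0.0
```

```bash
python3 - <<'E'
from m import *
nxt();go((.6075,-.3675,.1),66-180);go((.6075,-.3675,.003),66-270)
E
```

```text
[[607.5, -367.4, 66.4]] v 0.007
shift [32.54  6.22  4.74] closing axis now -148.6 q6 2.43 twist [-34.6]
shift [32.55  6.21 14.44] closing axis now -148.6 q6 2.43 twist [55.4]
```

{"method": "step_arm", "body": {
  "motion": [
    [5, 32.5, 6.2, 4, -34.6],
    [5, 32.5, 6.2, 4, -34.6],
    [5, 32.5, 6.2, 4, -34.6],
    [5, 32.5, 6.2, 4, -34.6],
    [5, 32.5, 6.2, 4, -34.6],
    [5, 32.5, 6.2, 6, -34.6],
    [5, 32.5, 6.2, 8.5, -34.6],
    [5, 32.5, 6.2, 8.5, -34.6],
    [5, 32.5, 6.2, 8.5, -34.6],
    [5, 32.5, 6.2, 8.5, -34.6],
    [5, 32.5, 6.2, 12, -34.6],
    [5, 32.5, 6.2, 14.4, -34.6],
    [5, 32.5, 6.2, 14.4, -34.6],
    [1, 32.5, 6.2, 14.4, -34.6],
    [1, 32.5, 6.2, 14.4, -34.6],
    [1, 32.5, 6.2, 14.4, -34.6],
    [1, 32.5, 6.2, 14.4, -34.6],
    [1, 32.5, 6.2, 14.4, -34.6],
    [1, 32.5, 6.2, 10, -34.6],
    [1, 32.5, 6.2, 5, -34.6]
  ]
}}

```text
time: 14.75
tool_pos: [0.6061, -0.3659, 0.0968]
tcp_rot: [-3.071, 0.654, 0.008]
wrist_force: [1.0, -0.1, -0.1]
width: 0.201
grip_force: 30.5
```

{"method": "step_arm", "body": {
  "motion": [
    [1, 0, 0, -5, 0],
    [1, 0, 0, -5, 0],
    [1, 0, 0, -5, 0],
    [1, 0, 0, -5, 0]
  ]
}}

```text
time: 15.15
tool_pos: [0.6074, -0.3668, 0.1476]
tcp_rot: [-3.072, 0.655, 0.002]
wrist_force: [0.1, 0.0, -0.8]
width: 0.203
grip_force: 30.5
```

```bash
python3 - <<'E'
from m import *
nxt();go((.4918,-.0575,.14))
s=bot.read_state();print(s['tool_pos'],s['width'])
E
```

```text
[] v 0.016
shift [-23.11 -23.52   0.73] closing axis now -114.1 q6 1.41 
[ 0.6069453  -0.36645655  0.14647658] 0.1964174613106846
```

{"method": "step_arm", "body": {
  "motion": [
    [1, -23.1, -23.5, 0, 0],
    [1, -23.1, -23.5, 0, 0],
    [1, -23.1, -23.5, 0, 0],
    [1, -23.1, -23.5, 0, 0],
    [1, -23.1, -23.5, 0, 0],
    [1, -23.1, -23.5, 0, 0],
    [1, -23.1, -23.5, 0, 0],
    [1, -23.1, -23.5, 0, 0],
    [1, -23.1, -23.5, 0, 0],
    [1, -23.1, -23.5, 3.1, 0],
    [1, -23.1, -23.5, 3.1, 0],
    [1, -23.1, -23.5, 3.1, 0],
    [4.5, -23.1, -23.5, 3.1, 0],
    [4.5, -23.1, -23.5, 3.1, 0],
    [4.5, -23.1, -23.5, 3.1, 0],
    [4.5, -23.1, -23.5, 0, 0],
    [4.5, -23.1, -23.5, -4, 0],
    [4.5, -23.1, -23.5, -8, 0],
    [4.5, -23.1, -23.5, -8, 0],
    [4.5, -23.1, -23.5, -8, 0]
  ]
}}

```text
time: 17.2
tool_pos: [0.4941, -0.0586, 0.2304]
tcp_rot: [-3.072, 0.655, -0.007]
wrist_force: [0.8, 1.4, -0.7]
width: 0.526
grip_force: 0.0
```

```bash
python3 - <<'E'
from m import *
p,d,T,c=cam('wrist');save('w2',p);np.savez('w2',p=p,d=d,T=T)
p,d,T,c=cam('side');save('s2',p)
s=bot.read_state();print(s['tool_pos'],s['q'])
cv2.imwrite('pics/both2.png',cv2.resize(np.hstack([cv2.imread('pics/w2.png'),cv2.imread('pics/s2.png')]),(800,300)))
E
```

```text
[ 0.49222293 -0.05830021  0.22743332] [-1.68128909e-01 -7.59318482e-02  1.98120497e+00 -3.22167787e-05
  1.23771403e+00  1.82249060e+00]
```

View pics/both2.png

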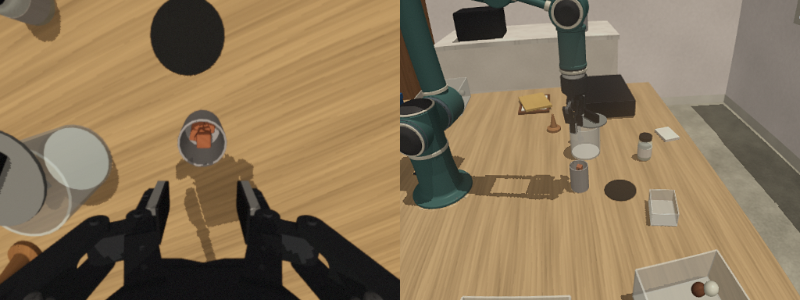

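The wrist view shows the tumbler (203,135) with the beads inside and the coaster at (187,35). The side view shows the table clear of strays.

{"method": "step_arm", "body": {
  "motion": [
    [4, -5.5, -17.2, -9, 0],
    [4, -5.5, -17.2, -9, 0],
    [4, -5.5, -17.2, -9, 0],
    [4, -5.5, -17.2, -9, 0],
    [4, -5.5, -17.2, -9, 0],
    [4, -5.5, -17.2, -9, 0],
    [4, -5.5, -17.2, -9, 0],
    [4, -5.5, -17.2, -9, 0]
  ]
}}

```text
time: 18.1
tool_pos: [0.512, 0.1197, 0.3164]
tcp_rot: [3.07, -0.657, -0.005]
wrist_force: [0.4, 0.3, -0.4]
width: 0.472
grip_force: 0.0
```

```bash
python3 - <<'E'
from m import *
p,d,T,c=cam('wrist');save('w3',p);X=cloud(T,c,d);np.savez('w3',p=p,d=d,T=T)
s=bot.read_state();print(s['tool_pos'],np.abs(s['joint_vel']).max())
box=(X[:,:,0]>.42)&(X[:,:,0]<.68)&(X[:,:,1]>.05)&(X[:,:,1]<.3)&(d>0)
dark=p.max(2)<60
m=(box&dark&(X[:,:,2]>.163)&(X[:,:,2]<.182)).astype(np.uint8)
for ce,a,mm in blobs(m,30):
    Q=plane(T,c,np.argwhere(mm)[:,::-1],.172)[:,:2];print('bar',ce,a,X[mm].mean(0).round(4),cv2.minAreaRect(Q.astype(np.float32)*1000))
m=(box&~dark&(X[:,:,2]>.12)&(X[:,:,2]<.15)).astype(np.uint8)
for ce,a,mm in blobs(m,200):
    Q=X[mm];print('disc',ce,a,np.percentile(Q,[5,50,95],axis=0)[:,2],Q.mean(0).round(3),cv2.minEnclosingCircle(Q[:,:2].astype(np.float32)*1000))
E
```

```text
[0.51213976 0.11966983 0.31669294] 0.00898710995151136
bar [191.59930314 152.9912892 ] 1148 [0.5608 0.1701 0.1719] ((559.9198608398438, 171.23373413085938), (14.095525741577148, 79.51123809814453), 33.18455505371094)
disc [197.40764396 155.10563666] 9864 [0.13009256 0.14024146 0.14272885] [0.553 0.174 0.14 ] ((539.21484375, 180.82711791992188), 81.86640167236328)
```

View pics/w3.png

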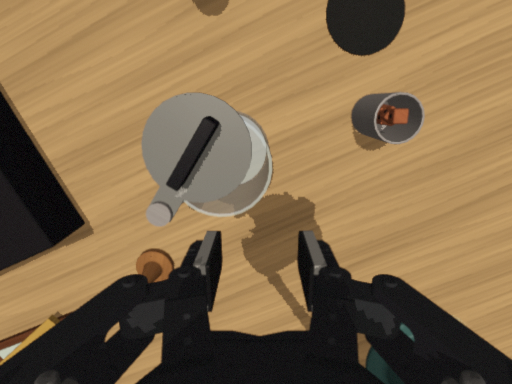

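The wrist view shows the bar at (193,153), the post at (159,213), and the jar rim arc through about (262,125), (271,165), (258,193), (240,208) and (215,214). The ring cone is at (154,265), clear of everything.

```bash
python3 - <<'E'
from m import *
from scipy.optimize import least_squares
z=np.load('w3.npz');T=z['T'];c=bot.calibration('wrist')
q=np.array([[265,130],[271,165],[259,192],[240,208],[215,214]])
P=plane(T,c,q,.13)[:,:2]
r=least_squares(lambda v:np.hypot(*(P-v).T)-.0595,[.5,.15]);print('jar',r.x,r.fun.round(4))
pv=np.array([.5134,.2423]);print('post',plane(T,c,[159,213],.16),'dist',np.hypot(*(r.x-pv)),'closed ang',np.degrees(np.arctan2(*(r.x-pv)[::-1])))
# coaster, cup
p,d=z['p'],z['d'];X=cloud(T,c,d)
m=((p.max(2)<50)&(abs(X[:,:,2])<.02)&(X[:,:,0]>.5)&(X[:,:,1]<.05)&(d>0)).astype(np.uint8)
for n in('w2','w3'):
    z=np.load(n+'.npz');T=z['T'];p,d=z['p'],z['d'];X=cloud(T,c,d)
    m=((p.max(2)<50)&(abs(X[:,:,2])<.02)&(X[:,:,0]>.5)&(X[:,:,0]<.72)&(X[:,:,1]<.05)&(d>0)).astype(np.uint8)
    for ce,a,mm in blobs(m,300): print(n,'coaster',a,np.median(X[mm],0),cv2.minEnclosingCircle(plane(T,c,np.argwhere(mm)[:,::-1],.004)[:,:2].astype(np.float32)*1000))
    m=(X[:,:,0]>.44)&(X[:,:,0]<.55)&(X[:,:,1]>-.11)&(X[:,:,1]<-.0)&(X[:,:,2]>.088)&(X[:,:,2]<.102)&(d>0)
    for ce,a,mm in blobs(m.astype(np.uint8),40): print(n,'cup',a,X[mm].mean(0),cv2.minEnclosingCircle(X[mm][:,:2].astype(np.float32)*1000))
go((.5599,.1712,.22),33.2);go((.5599,.1712,.150),33.2)
E
```

```text
jar [0.53648154 0.15814205] [ 0.0034 -0.0006 -0.0022 -0.      0.0034]
post [[0.5170003  0.23584424 0.16      ]] dist 0.08726579101543587 closed ang -74.6629310637591
w2 coaster 7226 [ 0.62717662 -0.0924378   0.00420962] ((626.2085571289062, -92.52735900878906), 53.66416931152344)
w2 cup 756 [ 0.49039514 -0.05589063  0.09415095] ((491.41485595703125, -56.30662155151367), 30.961069107055664)
w2 cup 344 [ 0.4941356  -0.05945542  0.094828  ] ((493.2331848144531, -59.065956115722656), 11.684597969055176)
w3 coaster 3477 [ 0.61378806 -0.08440716  0.00437472] ((625.307861328125, -91.73828125), 53.51427459716797)
w3 cup 625 [ 0.49187409 -0.05807143  0.09372051] ((492.3541259765625, -56.29115676879883), 31.479385375976562)
w3 cup 246 [ 0.49453663 -0.05765622  0.09449856] ((494.1012878417969, -58.69532012939453), 11.22182846069336)
shift [ 2.27 -6.67  9.65] closing axis now -114.2 q6 2.17 twist [32.6]
shift [ 2.28 -6.69 16.65] closing axis now -114.2 q6 2.17 twist [32.6]
```

{"method": "step_arm", "body": {
  "motion": [
    [4, 2.3, -6.7, 4, -147.4],
    [4, 2.3, -6.7, 4, -147.4],
    [4, 2.3, -6.7, 4, -147.4],
    [4, 2.3, -6.7, 4, -147.4],
    [4, 2.3, -6.7, 4, -147.4],
    [4, 2.3, -6.7, 4, -147.4],
    [4, 2.3, -6.7, 4, -147.4],
    [4, 2.3, -6.7, 4, -147.4],
    [4, 2.3, -6.7, 4, -147.4],
    [4, 2.3, -6.7, 4, -147.4],
    [4, 2.3, -6.7, 4, -147.4],
    [4, 2.3, -6.7, 4, -147.4],
    [4, 2.3, -6.7, 4, -147.4],
    [4, 2.3, -6.7, 4, -147.4],
    [4, 2.3, -6.7, 4, -147.4],
    [4, 2.3, -6.7, 4, -147.4],
    [4, 2.3, -6.7, 4, -147.4],
    [4, 2.3, -6.7, 4, -147.4],
    [4, 2.3, -6.7, 4, -147.4],
    [4, 2.3, -6.7, 4, -147.4]
  ]
}}

```text
time: 20.15
tool_pos: [0.5611, 0.1723, 0.278]
tcp_rot: [-1.495, -2.763, 0.0]
wrist_force: [0.2, 0.3, -0.3]
width: 0.468
grip_force: 0.0
```

```bash
python3 - <<'E'
from m import *
p,d,T,c=cam('wrist');X=cloud(T,c,d)
box=(X[:,:,0]>.42)&(X[:,:,0]<.68)&(X[:,:,1]>.05)&(X[:,:,1]<.3)&(d>0)
m=(box&(p.max(2)<60)&(X[:,:,2]>.163)&(X[:,:,2]<.182)).astype(np.uint8)
for ce,a,mm in blobs(m,100):
    Q=plane(T,c,np.argwhere(mm)[:,::-1],.172)[:,:2];print('bar',a,X[mm].mean(0).round(4),cv2.minAreaRect(Q.astype(np.float32)*1000))
go((.5599,.1712,.150),33.2)
E
```

```text
bar 1257 [0.5573 0.176  0.1721] ((559.1515502929688, 174.03915405273438), (13.543933868408203, 77.92597961425781), 32.70423889160156)
shift [-0.04 -0.17 12.81] closing axis now 33.2 q6 -0.32 twist [-0.]
```

{"method": "step_arm", "body": {
  "motion": [
    [4, 0, -0.1, 5, 0],
    [4, 0, -0.1, 9, 0],
    [4, 0, -0.1, 11, 0],
    [4, 0, -0.1, 12.7, 0],
    [4, 0, -0.1, 12.7, 0],
    [4, 0, -0.1, 12.7, 0],
    [0.5, 0, -0.1, 12.7, 0],
    [0.5, 0, -0.1, 12.7, 0],
    [0.5, 0, -0.1, 12.7, 0],
    [0.5, 0, -0.1, 12.7, 0],
    [0.5, 0, -0.1, 12.7, 0],
    [0.5, 0, -0.1, 12.7, 0]
  ],
  "force": 30
}}

```text
time: 21.4
tool_pos: [0.5613, 0.1724, 0.1532]
tcp_rot: [1.489, 2.764, 0.002]
wrist_force: [-0.8, -1.2, 5.9]
width: 0.156
grip_force: 32.7
```

```bash
cat >> m.py <<'E'
def arc(pv,tot,step):
    "rows (dx,dy,twist) turning ccw about pivot pv by tot deg"
    s=bot.read_state();M=R.from_rotvec(s['tcp_rot']).as_matrix();r=s['tool_pos'][:2]-pv
    print('r',np.hypot(*r).round(4),'ang',np.degrees(np.arctan2(r[1],r[0])).round(1),s['tool_pos'],s['width'],s['grip_force'],s['wrist_force'])
    n=int(np.ceil(abs(tot)/step))
    for i in range(1,n+1):
        a=np.radians(tot*i/n);w=np.array([[np.cos(a),-np.sin(a)],[np.sin(a),np.cos(a)]])@r-r
        v=M.T@np.r_[w,0]*100;print([round(v[0],2),round(v[1],2),round(v[2],2),round(-tot*i/n,1)],end=',')
    print()
E
python3 - <<'E'
from m import *
arc(np.array([.5138,.2425]),75,5)
E
```

```text
r 0.0846 ang -55.9 [0.56130789 0.17244303 0.15315094] 0.15610610550145262 32.72140324115753 [-0.76438168 -1.18970533  5.86752112]
[np.float64(0.04), np.float64(0.74), np.float64(0.0), -5.0],[np.float64(0.15), np.float64(1.47), np.float64(0.0), -10.0],[np.float64(0.32), np.float64(2.19), np.float64(0.0), -15.0],[np.float64(0.55), np.float64(2.89), np.float64(0.01), -20.0],[np.float64(0.84), np.float64(3.57), np.float64(0.01), -25.0],[np.float64(1.19), np.float64(4.22), np.float64(0.01), -30.0],[np.float64(1.6), np.float64(4.83), np.float64(0.01), -35.0],[np.float64(2.05), np.float64(5.41), np.float64(0.01), -40.0],[np.float64(2.56), np.float64(5.95), np.float64(0.01), -45.0],[np.float64(3.11), np.float64(6.44), np.float64(0.01), -50.0],[np.float64(3.7), np.float64(6.88), np.float64(0.01), -55.0],[np.float64(4.33), np.float64(7.27), np.float64(0.01), -60.0],[np.float64(4.99), np.float64(7.6), np.float64(0.01), -65.0],[np.float64(5.68), np.float64(7.88), np.float64(0.01), -70.0],[np.float64(6.39), np.float64(8.09), np.float64(0.01), -75.0],
```

{"method": "step_arm", "body": {
  "motion": [
    [0.5, 0.04, 0.74, -0.3, -5],
    [0.5, 0.15, 1.47, -0.3, -10],
    [0.5, 0.32, 2.19, -0.3, -15],
    [0.5, 0.55, 2.89, -0.3, -20],
    [0.5, 0.84, 3.57, -0.3, -25],
    [0.5, 1.19, 4.22, -0.3, -30],
    [0.5, 1.6, 4.83, -0.3, -35],
    [0.5, 2.05, 5.41, -0.3, -40],
    [0.5, 2.56, 5.95, -0.3, -45],
    [0.5, 3.11, 6.44, -0.3, -50],
    [0.5, 3.7, 6.88, -0.3, -55],
    [0.5, 4.33, 7.27, -0.3, -60],
    [0.5, 4.99, 7.6, -0.3, -65],
    [0.5, 4.99, 7.6, -0.3, -65],
    [0.5, 4.99, 7.6, -0.3, -65]
  ]
}}

```text
time: 22.9
tool_pos: [0.5985, 0.2564, 0.1534]
tcp_rot: [-0.229, 3.129, 0.001]
wrist_force: [8.5, 2.0, -7.8]
width: 0.153
grip_force: 30.8
```

```bash
python3 - <<'E'
from m import *
arc(np.array([.5138,.2425]),12,3)
E
```

```text
r 0.0858 ang 9.3 [0.59847768 0.25637232 0.15336366] 0.15312378477977695 30.786384344100952 [ 8.45350785  1.9953616  -7.78360474]
[np.float64(0.02), np.float64(0.45), np.float64(0.0), -3.0],[np.float64(0.06), np.float64(0.9), np.float64(0.0), -6.0],[np.float64(0.13), np.float64(1.34), np.float64(-0.0), -9.0],[np.float64(0.22), np.float64(1.78), np.float64(-0.0), -12.0],
```

{"method": "step_arm", "body": {
  "motion": [
    [0.5, 0.0, 0.45, 0.2, -3],
    [0.5, 0.0, 0.9, 0.2, -6],
    [0.5, 0.05, 1.0, 0.2, -7],
    [0.5, 0.05, 1.0, 0.2, -7],
    [0.5, 0.05, 1.0, 0.2, -7]
  ]
}}

```text
time: 23.4
tool_pos: [0.5973, 0.2619, 0.1533]
tcp_rot: [-0.414, 3.11, -0.008]
wrist_force: [6.1, -11.5, 2.2]
width: 0.155
grip_force: 48.4
```

```bash
python3 - <<'E'
from m import *
arc(np.array([.5138,.2425]),3,3)
E
```

```text
r 0.0858 ang 13.1 [0.59734135 0.26186842 0.15331267] 0.1549522218932595 48.44989804085344 [  6.1040877  -11.46004478   2.21635836]
[np.float64(-0.0), np.float64(0.45), np.float64(-0.0), -3.0],
```

{"method": "step_arm", "body": {
  "motion": [
    [4.5, 0, 0, 0, 0],
    [4.5, 0, 0, 0, 0],
    [4.5, 0, 0, 0, 0],
    [4.5, 0, 0, -5, 0],
    [4.5, 0, 0, -10, 0],
    [4.5, 0, 0, -14, 0],
    [4.5, 0, 0, -14, 0],
    [4.5, 0, 0, -14, 0]
  ],
  "force": 30
}}

```text
time: 24.2
tool_pos: [0.595, 0.2665, 0.2943]
tcp_rot: [-0.42, 3.11, 0.002]
wrist_force: [-0.4, -0.8, -0.9]
width: 0.529
grip_force: 0.0
```

```bash
python3 - <<'E'
from m import *
go((.533,.04,.32),0)
E
```

```text
shift [ 11.98 -20.19  -2.63] closing axis now 105.4 q6 -1.46 twist [-74.6]
```

{"method": "step_arm", "body": {
  "motion": [
    [7.5, 12, -20.2, -2.6, 105.4],
    [7.5, 12, -20.2, -2.6, 105.4],
    [7.5, 12, -20.2, -2.6, 105.4],
    [7.5, 12, -20.2, -2.6, 105.4],
    [7.5, 12, -20.2, -2.6, 105.4],
    [7.5, 12, -20.2, -2.6, 105.4],
    [7.5, 12, -20.2, -2.6, 105.4],
    [7.5, 12, -20.2, -2.6, 105.4],
    [7.5, 12, -20.2, -2.6, 105.4],
    [7.5, 12, -20.2, -2.6, 105.4],
    [7.5, 12, -20.2, -2.6, 105.4],
    [7.5, 12, -20.2, -2.6, 105.4],
    [7.5, 12, -20.2, -2.6, 105.4],
    [7.5, 12, -20.2, -2.6, 105.4],
    [7.5, 12, -20.2, -2.6, 105.4],
    [7.5, 12, -20.2, -2.6, 105.4]
  ]
}}

```text
time: 25.8
tool_pos: [0.5317, 0.0392, 0.3172]
tcp_rot: [-2.221, -2.221, 0.002]
wrist_force: [0.6, 0.3, -0.1]
width: 0.882
grip_force: 0.0
```

```bash
python3 - <<'E'
from m import *
p,d,T,c=cam('wrist');save('w4',p);X=cloud(T,c,d);np.savez('w4',p=p,d=d,T=T)
s=bot.read_state();print(s['tool_pos'],s['q'].round(2),R.from_rotvec(s['tcp_rot']).as_matrix().round(2).tolist())
m=(X[:,:,0]>.44)&(X[:,:,0]<.64)&(X[:,:,1]>.08)&(X[:,:,1]<.24)&(X[:,:,2]>.123)&(X[:,:,2]<.136)&(d>0)
print(m.sum(),X[m].mean(0),cv2.minEnclosingCircle(X[m][:,:2].astype(np.float32)*1000))
box=(X[:,:,0]>.5)&(X[:,:,0]<.7)&(X[:,:,1]>.15)&(X[:,:,1]<.35)&(d>0)
m=(box&(p.max(2)<60)&(X[:,:,2]>.163)&(X[:,:,2]<.182)).astype(np.uint8)
for ce,a,mm in blobs(m,100):
    Q=plane(T,c,np.argwhere(mm)[:,::-1],.172)[:,:2];print('bar',a,cv2.minAreaRect(Q.astype(np.float32)*1000))
E
```

```text
[0.5318775  0.03911367 0.31753558] [ 0.03 -0.05  1.79  0.    1.4   0.03] [[0.0, 1.0, -0.0], [1.0, -0.0, -0.0], [-0.0, -0.0, -1.0]]
1429 [0.5317258  0.15575355 0.12933591] ((545.9639892578125, 168.7755889892578), 76.73688507080078)
```

View pics/w4.png

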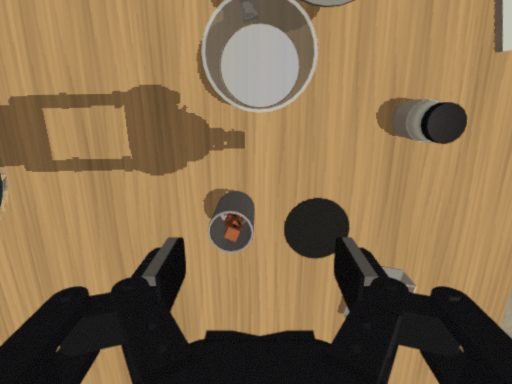

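```bash
python3 - <<'E'
from m import *
from scipy.optimize import least_squares
z=np.load('w4.npz');T=z['T'];p,d=z['p'],z['d'];c=bot.calibration('wrist');X=cloud(T,c,d)
m=(X[:,:,0]>.44)&(X[:,:,0]<.64)&(X[:,:,1]>.08)&(X[:,:,1]<.21)&(X[:,:,2]>.126)&(X[:,:,2]<.134)&(d>0)
Q=X[m][:,:2];r=least_squares(lambda v:np.hypot(*(Q-v[:2]).T)-v[2],[.533,.16,.058],loss='soft_l1',f_scale=.002);print(r.x,m.sum())
q=plane(T,c,[[204,48],[316,48],[260,109.5]],.13);print(q,)
m=(X[:,:,0]>.44)&(X[:,:,0]<.55)&(X[:,:,1]>-.11)&(X[:,:,1]<-.0)&(X[:,:,2]>.090)&(X[:,:,2]<.100)&(d>0)
Q=X[m][:,:2];r=least_squares(lambda v:np.hypot(*(Q-v[:2]).T)-.0295,[.492,-.057],loss='soft_l1',f_scale=.002);print('cup',r.x,m.sum(),np.percentile(X[m][:,2],[50,95]))
go((*r.x,.12));go((*r.x,.068))
E
```

```text
[0.53082826 0.16010352 0.05742365] 1274
[[0.47450494 0.16505829 0.13      ]
 [0.58904635 0.1650382  0.13      ]
 [0.53183558 0.10382384 0.13      ]]
cup [ 0.49130376 -0.05528207] 572 [0.094976   0.09651815]
shift [-9.44 -4.03 19.76] closing axis now -0.0 q6 0.03 
shift [-9.44 -4.02 24.96] closing axis now -0.0 q6 0.03
```

The jar is fully open, with its rim spanning (204,48) to (316,48). The tumbler's mouth at (232,230) is unobstructed.

{"method": "step_arm", "body": {
  "motion": [
    [8.5, -9.5, -4, 5, 0],
    [8.5, -9.5, -4, 10, 0],
    [8.5, -9.5, -4, 15, 0],
    [8.5, -9.5, -4, 17, 0],
    [8.5, -9.5, -4, 17, 0],
    [8.5, -9.5, -4, 17, 0],
    [8.5, -9.5, -4, 20, 0],
    [8.5, -9.5, -4, 22.5, 0],
    [8.5, -9.5, -4, 25, 0],
    [8.5, -9.5, -4, 25, 0],
    [8.5, -9.5, -4, 25, 0],
    [5.5, -9.5, -4, 25, 0],
    [5.5, -9.5, -4, 25, 0],
    [5.5, -9.5, -4, 25, 0],
    [5.5, -9.5, -4, 25, 0],
    [5.5, -9.5, -4, 25, 0],
    [5.5, -9.5, -4, 25, 0]
  ],
  "force": 30
}}

```text
time: 27.55
tool_pos: [0.4938, -0.0561, 0.0708]
tcp_rot: [2.221, 2.218, 0.003]
wrist_force: [-2.5, 0.1, 5.8]
width: 0.699
grip_force: 31.2
```

{"method": "step_arm", "body": {
  "motion": [
    [5.5, 0, 0, -1, 0],
    [5.5, 0, 0, -3, 0],
    [5.5, 0, 0, -3, 0],
    [5.5, 0, 0, -3, 0]
  ]
}}

```text
time: 27.95
tool_pos: [0.4927, -0.056, 0.099]
tcp_rot: [2.221, 2.219, 0.002]
wrist_force: [0.1, -0.5, -3.5]
width: 0.698
grip_force: 34.1
```

```bash
python3 - <<'E'
from m import *
p,d,T,c=cam('side');save('s5',cv2.resize(p[120:300,160:420],(780,540)))
p,d,T,c=cam('wrist');X=cloud(T,c,d);s=bot.read_state()
print(s['tool_pos'])
m=(abs(X[:,:,0]-.491)<.06)&(abs(X[:,:,1]+.056)<.06)&(X[:,:,2]>.10)&(X[:,:,2]<.14)&(d>0)&(p.max(2)>60)
print(m.sum(),np.percentile(X[m],[5,50,95],axis=0) if m.any() else '')
E
```

```text
[ 0.49142048 -0.05580957  0.09764953]
10799 [[ 0.46223138 -0.0836032   0.10249606]
 [ 0.49154981 -0.0570895   0.11898956]
 [ 0.52115987 -0.0263338   0.12503301]]
```

View pics/s5.png

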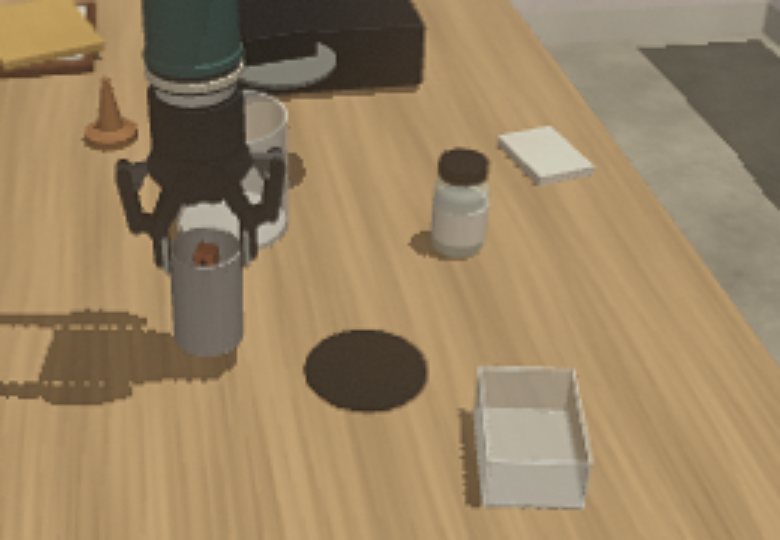

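The tumbler hangs upright in the fingers, pads on its upper part at (205,245), with the beads inside.

{"method": "step_arm", "body": {
  "motion": [
    [5.5, 0, 0, -4, 0],
    [5.5, 3, 2, -6.5, 0],
    [5.5, 6, 4, -6.5, 0],
    [5.5, 9, 4, -6.5, 0],
    [5.5, 10.5, 4, -6.5, 0],
    [5.5, 10.5, 4, -6.5, 0],
    [5.5, 10.5, 4, -6.5, 0]
  ]
}}

```text
time: 28.75
tool_pos: [0.5312, 0.0487, 0.1621]
tcp_rot: [-2.221, -2.221, 0.003]
wrist_force: [-0.0, 0.6, -3.0]
width: 0.701
grip_force: 35.3
```

{"method": "step_arm", "body": {
  "motion": [
    [5.5, 1, 0, 0, 0],
    [5.5, 2, 0, 0, 0],
    [5.5, 3, 0, 0, 0],
    [5.5, 3, 0, 0, 0]
  ]
}}

```text
time: 29.15
tool_pos: [0.5329, 0.0786, 0.1638]
tcp_rot: [2.219, 2.219, -0.001]
wrist_force: [1.5, -4.5, -1.5]
width: 0.695
grip_force: 33.5
```

```bash
cat >> m.py <<'E'
def tilt(n=None,y0=-.15,y1=.25):
    "profile of the cup from the side camera depth near tool"
    s=bot.read_state();print(s['tool_pos'].round(4),np.round(s['wrist_force'],1),round(s['width'],3),round(s['grip_force'],1))
    p,d,T,c=cam('side')
    if n: save(n,cv2.resize(p[90:270,160:420],(780,540)))
E
python3 - <<'E'
from m import *
tilt('s6')
E
```

```text
[0.5329 0.0786 0.1638] [ 1.5 -4.5 -1.5] 0.695 33.5
```

View pics/s6.png

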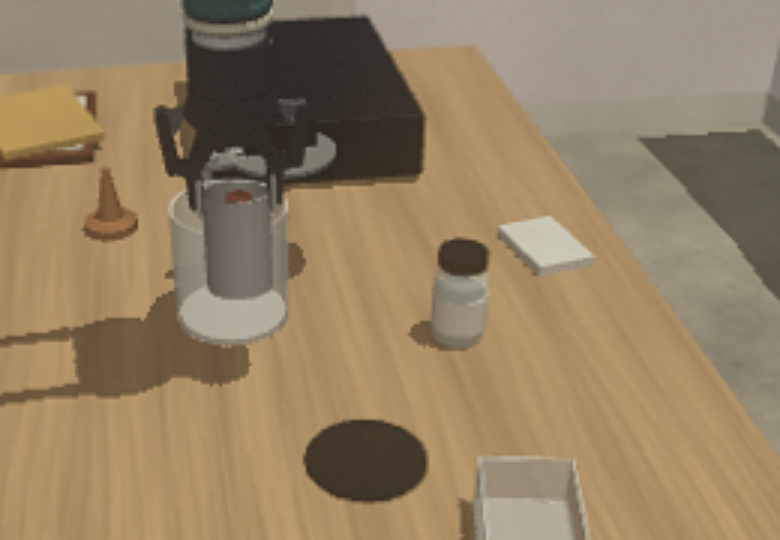

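The side view shows the tumbler upright against the jar's near side, rim contact at about (235,200), with the beads still in it.

{"method": "step_arm", "body": {
  "motion": [
    [5.5, 1, 0, 0, 0],
    [5.5, 2, 0, 0, 0],
    [5.5, 3, 0, 0, 0],
    [5.5, 3, 0, 0, 0]
  ]
}}

```text
time: 29.6
tool_pos: [0.5335, 0.1089, 0.1647]
tcp_rot: [2.22, 2.219, 0.002]
wrist_force: [1.1, -3.4, 2.2]
width: 0.702
grip_force: 32.5
```

```bash
cat >> m.py <<'E'
def wall(xc=.532,w=.008,zlo=.07,zhi=.24):
    s=bot.read_state();print(s['tool_pos'].round(4),np.round(s['wrist_force'],1),round(s['width'],3),round(s['grip_force'],1))
    p,d,T,c=cam('side');X=cloud(T,c,d);t=s['tool_pos']
    gray=(p.max(2).astype(int)-p.min(2)<30)&(p.max(2)>55)&(p.max(2)<190)
    m=(d>0)&(abs(X[:,:,0]-xc)<w)&(abs(X[:,:,1]-t[1])<.13)&(X[:,:,2]>zlo)&(X[:,:,2]<zhi)&gray
    Q=X[m][:,1:];Q=Q[np.argsort(Q[:,1])]
    if len(Q)<6: print('few',len(Q));return
    vx,vy,x0,y0=cv2.fitLine(Q.astype(np.float32),cv2.DIST_HUBER,0,.01,.01).ravel()
    print(len(Q),'tilt of wall from vertical (mouth to +y)',round(np.degrees(np.arctan2(vx*np.sign(vy),abs(vy))),1)); print((Q[::max(1,len(Q)//12)]*1000).round().tolist())
E
python3 - <<'E'
from m import *
wall()
E
```

```text
[0.5335 0.1089 0.1647] [ 1.1 -3.4  2.2] 0.702 32.5
242 tilt of wall from vertical (mouth to +y) 35.6
[[100.0, 71.0], [27.0, 131.0], [28.0, 136.0], [235.0, 141.0], [42.0, 147.0], [46.0, 154.0], [50.0, 162.0], [58.0, 170.0], [61.0, 177.0], [63.0, 185.0], [67.0, 192.0], [77.0, 199.0], [78.0, 208.0]]
```

{"method": "step_arm", "body": {
  "motion": [
    [5.5, 1, 0, 0, 0],
    [5.5, 2, 0, 0, 0],
    [5.5, 3, 0, 0, 0],
    [5.5, 3.8, 0, 0, 0],
    [5.5, 3.8, 0, 0, 0]
  ]
}}

```text
time: 30.15
tool_pos: [0.5323, 0.1482, 0.1638]
tcp_rot: [-2.222, -2.219, -0.002]
wrist_force: [-1.4, -0.6, 4.4]
width: 0.699
grip_force: 32.5
```

```bash
python3 - <<'E'
from m import *
wall(zlo=.1,zhi=.26)
E
```

```text
[0.5323 0.1482 0.1638] [-1.4 -0.6  4.4] 0.699 32.5
235 tilt of wall from vertical (mouth to +y) 54.2
[[79.0, 116.0], [67.0, 132.0], [57.0, 147.0], [50.0, 161.0], [50.0, 170.0], [56.0, 176.0], [70.0, 182.0], [76.0, 187.0], [85.0, 192.0], [99.0, 198.0], [105.0, 204.0], [115.0, 209.0], [129.0, 214.0]]
```

{"method": "step_arm", "body": {
  "motion": [
    [5.5, 0, 0, 0.7, 0],
    [5.5, 0, 0, 1.4, 0],
    [5.5, 0, 0, 2.1, 0],
    [5.5, 0, 0, 2.7, 0],
    [5.5, 0, 0, 2.7, 0],
    [5.5, 0, 0, 2.7, 0]
  ]
}}

```text
time: 30.8
tool_pos: [0.5349, 0.1483, 0.1387]
tcp_rot: [2.221, 2.219, 0.01]
wrist_force: [2.0, 1.8, 7.3]
width: 0.7
grip_force: 37.6
```

```bash
python3 - <<'E'
from m import *
wall(zlo=.1,zhi=.26)
E
```

```text
[0.5349 0.1483 0.1387] [2.  1.8 7.3] 0.7 37.6
223 tilt of wall from vertical (mouth to +y) 65.6
[[53.0, 127.0], [53.0, 137.0], [238.0, 146.0], [48.0, 155.0], [48.0, 165.0], [48.0, 174.0], [50.0, 183.0], [45.0, 185.0], [69.0, 188.0], [96.0, 189.0], [93.0, 191.0], [118.0, 194.0], [139.0, 196.0]]
```

{"method": "step_arm", "body": {
  "motion": [
    [5.5, 0, 0, 0.5, 0],
    [5.5, 0, 0, 1.0, 0],
    [5.5, 0, 0, 1.6, 0],
    [5.5, 0, 0, 1.6, 0],
    [5.5, 0, 0, 1.6, 0]
  ]
}}

```text
time: 31.35
tool_pos: [0.5361, 0.151, 0.1246]
tcp_rot: [2.223, 2.219, 0.019]
wrist_force: [-0.3, 8.8, 11.6]
width: 0.702
grip_force: 47.7
```

```bash
python3 - <<'E'
from m import *
wall(zlo=.1,zhi=.28)
tilt('s7')
E
```

```text
[0.5361 0.151  0.1246] [-0.3  8.8 11.6] 0.702 47.7
217 tilt of wall from vertical (mouth to +y) 83.7
[[97.0, 101.0], [254.0, 138.0], [235.0, 145.0], [52.0, 151.0], [52.0, 160.0], [54.0, 168.0], [54.0, 177.0], [144.0, 185.0], [137.0, 187.0], [103.0, 190.0], [72.0, 193.0], [60.0, 196.0], [139.0, 199.0]]
[0.5361 0.151  0.1246] [ 0.4  9.9 12.1] 0.698 47.6
```

View pics/s7.png

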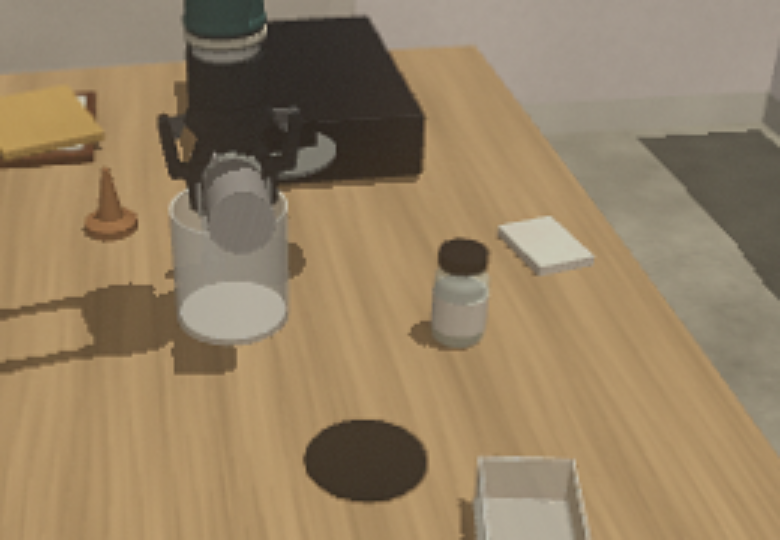

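The tumbler now lies across the rim at about (240,200), slightly past horizontal, with its mouth over the jar. No beads are in the jar yet.

{"method": "step_arm", "body": {
  "motion": [
    [5.5, 0, 0, 0.3, 0],
    [5.5, 0, 0, 0.6, 0],
    [5.5, 0, 0, 0.6, 0],
    [5.5, 0, 0, 0.6, 0]
  ]
}}

```text
time: 31.85
tool_pos: [0.5365, 0.1523, 0.1194]
tcp_rot: [-2.224, -2.219, -0.022]
wrist_force: [-1.1, 13.6, 15.8]
width: 0.702
grip_force: 51.7
```

```bash
python3 - <<'E'
from m import *
wall(zlo=.1,zhi=.28)
p,d,T,c=cam('side');print([ (x[0].round(),x[1]) for x in blobs(red(p),6) if 200<x[0][0]<300])
E
```

```text
[0.5365 0.1523 0.1194] [-1.1 13.6 15.8] 0.702 51.7
210 tilt of wall from vertical (mouth to +y) -80.3
[[99.0, 100.0], [101.0, 110.0], [55.0, 143.0], [52.0, 150.0], [55.0, 159.0], [58.0, 165.0], [61.0, 173.0], [61.0, 179.0], [132.0, 185.0], [62.0, 189.0], [142.0, 192.0], [140.0, 196.0], [73.0, 201.0]]
[]
```

{"method": "step_arm", "body": {
  "motion": [
    [5.5, 0, 0, 0.3, 0],
    [5.5, 0, 0, 0.6, 0],
    [5.5, 0, 0, 0.6, 0],
    [5.5, 0, 0, 0.6, 0]
  ]
}}

```text
time: 32.35
tool_pos: [0.5367, 0.1531, 0.1136]
tcp_rot: [-2.224, -2.218, -0.024]
wrist_force: [-1.4, 16.4, 16.8]
width: 0.7
grip_force: 54.8
```

```bash
python3 - <<'E'
from m import *
wall(zlo=.1,zhi=.28)
p,d,T,c=cam('side');print([ (x[0].round(),x[1]) for x in blobs(red(p),6) if 200<x[0][0]<300])
E
```

```text
[0.5367 0.1531 0.1136] [-1.4 16.4 16.8] 0.7 54.8
202 tilt of wall from vertical (mouth to +y) -23.8
[[103.0, 100.0], [96.0, 111.0], [100.0, 119.0], [56.0, 151.0], [56.0, 158.0], [61.0, 164.0], [62.0, 172.0], [66.0, 178.0], [65.0, 183.0], [69.0, 188.0], [71.0, 193.0], [140.0, 197.0], [72.0, 202.0]]
[]
```

{"method": "step_arm", "body": {
  "motion": [
    [5.5, 0, 0, 0.3, 0],
    [5.5, 0, 0, 0.6, 0],
    [5.5, 0, 0, 0.6, 0],
    [5.5, 0, 0, 0.6, 0]
  ]
}}

```text
time: 32.85
tool_pos: [0.5363, 0.1529, 0.107]
tcp_rot: [-2.224, -2.218, -0.022]
wrist_force: [-1.9, 16.0, 14.1]
width: 0.697
grip_force: 57.7
```

```bash
python3 - <<'E'
from m import *
wall(zlo=.1,zhi=.28)
p,d,T,c=cam('side');print([ (x[0].round(),x[1]) for x in blobs(red(p),6) if 200<x[0][0]<300])
E
```

```text
[0.5363 0.1529 0.107 ] [-1.9 16.  14.1] 0.697 57.7
188 tilt of wall from vertical (mouth to +y) -20.9
[[97.0, 101.0], [99.0, 110.0], [99.0, 119.0], [100.0, 126.0], [60.0, 158.0], [60.0, 165.0], [66.0, 171.0], [66.0, 177.0], [66.0, 183.0], [73.0, 189.0], [75.0, 194.0], [79.0, 201.0], [82.0, 206.0]]
[]
```

{"method": "step_arm", "body": {
  "motion": [
    [5.5, 0, 0, 0.3, 0],
    [5.5, 0, 0, 0.6, 0],
    [5.5, 0, 0, 0.6, 0],
    [5.5, 0, 0, 0.6, 0]
  ]
}}

```text
time: 33.35
tool_pos: [0.5367, 0.1532, 0.1043]
tcp_rot: [-2.224, -2.218, -0.023]
wrist_force: [-8.7, 16.3, 32.1]
width: 0.695
grip_force: 57.7
```

```bash
python3 - <<'E'
from m import *
wall(zlo=.1,zhi=.28)
tilt('s8')
E
```

```text
[0.5367 0.1532 0.1043] [-8.7 16.3 32.1] 0.695 57.7
196 tilt of wall from vertical (mouth to +y) -15.5
[[101.0, 102.0], [101.0, 113.0], [100.0, 122.0], [102.0, 129.0], [59.0, 162.0], [64.0, 168.0], [65.0, 175.0], [70.0, 181.0], [74.0, 186.0], [81.0, 192.0], [78.0, 198.0], [86.0, 204.0], [120.0, 278.0]]
[0.5367 0.1532 0.1043] [-9.3 16.1 31.7] 0.698 57.8
```

View pics/s8.png

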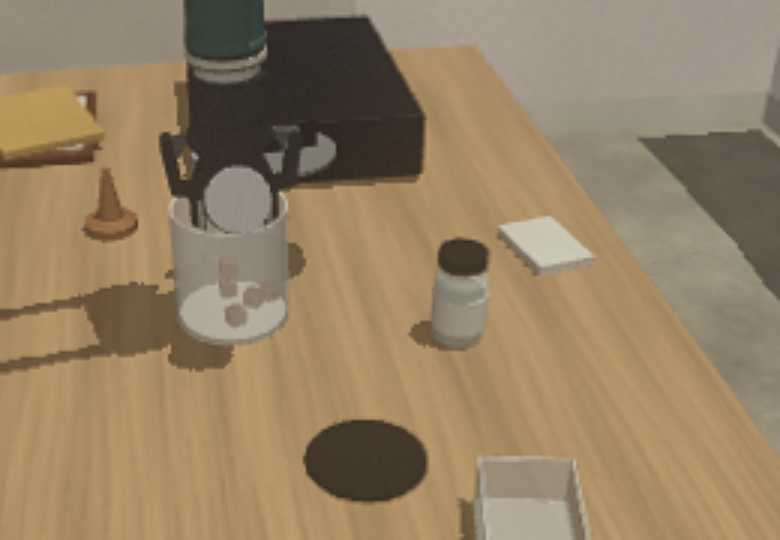

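Beads are dropping into the jar: about 5 lie on its floor near (235,290). The finger linkage now touches the rim, so I'll lift a little and shake.

{"method": "step_arm", "body": {
  "motion": [
    [5.5, 0, 0, -0.4, 0],
    [5.5, 0, 0, -0.4, 0],
    [5.5, 0.8, 0, -0.4, 0],
    [5.5, -0.4, 0, -0.4, 0],
    [5.5, 0.8, 0, -0.4, 0],
    [5.5, -0.4, 0, -0.4, 0],
    [5.5, 0.8, 0, -0.4, 0],
    [5.5, -0.4, 0, -0.4, 0],
    [5.5, 0.8, 0, -0.4, 0],
    [5.5, 0, 0, -0.4, 0],
    [5.5, 0, 0, -0.4, 0],
    [5.5, 0, 0, -0.4, 0]
  ]
}}

```text
time: 34.65
tool_pos: [0.5343, 0.1525, 0.1048]
tcp_rot: [-2.222, -2.215, -0.017]
wrist_force: [-7.1, 17.9, 21.9]
width: 0.696
grip_force: 57.7
```

```bash
python3 - <<'E'
from m import *
wall(zlo=.13,zhi=.28)
p,d,T,c=cam('side');save('s9',cv2.resize(p[150:210,205:265],(600,600),interpolation=cv2.INTER_CUBIC))
E
```

```text
[0.5343 0.1525 0.1048] [-7.1 17.9 21.9] 0.696 57.7
142 tilt of wall from vertical (mouth to +y) 28.8
[[99.0, 130.0], [58.0, 160.0], [61.0, 164.0], [64.0, 170.0], [66.0, 174.0], [143.0, 179.0], [67.0, 182.0], [74.0, 186.0], [75.0, 191.0], [80.0, 195.0], [76.0, 199.0], [81.0, 203.0], [84.0, 208.0]]
```

View pics/s9.png

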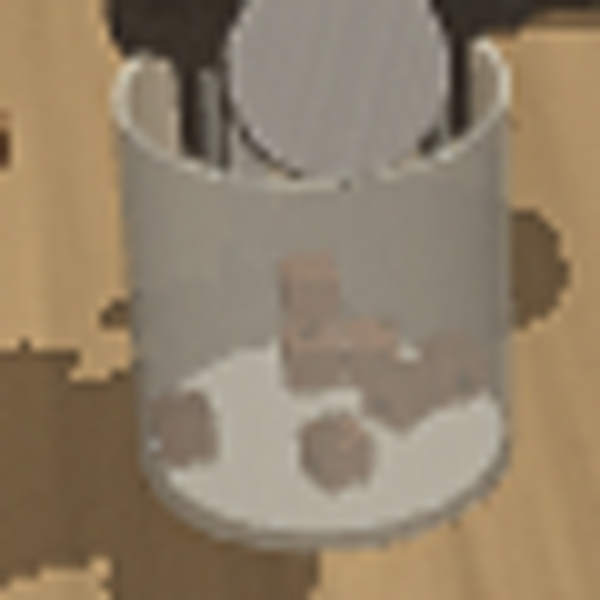

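The jar holds about 7 beads: a stack at (310,300) and singles at (185,430) and (335,450). I'll shake once more to be sure.

{"method": "step_arm", "body": {
  "motion": [
    [5.5, 0.9, 0, 0, 0],
    [5.5, -0.6, 0, 0, 0],
    [5.5, 0.9, 0, -0.3, 0],
    [5.5, -0.6, 0, 0, 0],
    [5.5, 0.9, 0, -0.3, 0],
    [5.5, -0.6, 0, 0, 0],
    [5.5, 0.9, 0, -0.3, 0],
    [5.5, -0.6, 0, 0, 0],
    [5.5, 0.9, 0, -0.3, 0],
    [5.5, -0.6, 0, 0, 0],
    [5.5, 0, 0, 0, 0],
    [5.5, 0, 0, 0, 0]
  ]
}}

```text
time: 35.95
tool_pos: [0.5359, 0.1511, 0.1054]
tcp_rot: [2.222, 2.219, 0.017]
wrist_force: [-4.3, 15.2, 23.5]
width: 0.696
grip_force: 57.3
```

{"method": "step_arm", "body": {
  "motion": [
    [5.5, 0, 0, -2, 0],
    [5.5, 0, 0, -5, 0],
    [5.5, 0, 0, -8, 0],
    [5.5, -2, 0, -10, 0],
    [5.5, -7, 0, -10, 0],
    [5.5, -12, 0, -10, 0],
    [5.5, -17, 0, -10, 0],
    [5.5, -22, 0, -10, 0],
    [5.5, -22, 0, -10, 0],
    [5.5, -22, 0, -10, 0]
  ]
}}

```text
time: 36.95
tool_pos: [0.5303, -0.0746, 0.198]
tcp_rot: [-2.224, -2.213, 0.004]
wrist_force: [-1.2, 0.7, -1.7]
width: 0.7
grip_force: 56.8
```

```bash
python3 - <<'E'
from m import *
wall(zlo=.13,zhi=.32)
p,d,T,c=cam('top');save('t10',p);a=cv2.resize(p[180:260,150:310],(800,400),interpolation=cv2.INTER_CUBIC)
save('t10c',a)
E
```

```text
[ 0.5303 -0.0746  0.198 ] [-1.2  0.7 -1.7] 0.7 56.8
227 tilt of wall from vertical (mouth to +y) 28.9
[[-169.0, 247.0], [-165.0, 253.0], [-167.0, 257.0], [-163.0, 261.0], [-158.0, 266.0], [-157.0, 270.0], [-159.0, 274.0], [-156.0, 277.0], [-150.0, 282.0], [-153.0, 286.0], [-149.0, 290.0], [-143.0, 294.0], [-142.0, 299.0]]
```

View pics/t10c.png

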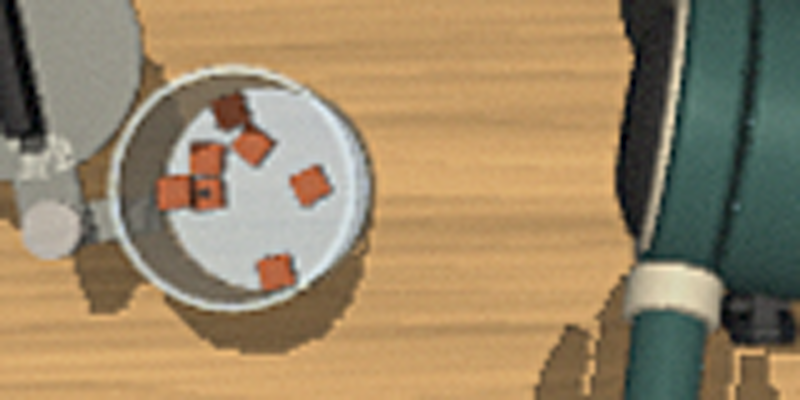

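The top view shows 7 beads in the jar (200–330, 100–275), none on the table. The grip force reading is consistent with an empty tumbler. I'll lay it on the bare table so I can re-grip it.

{"method": "step_arm", "body": {
  "motion": [
    [5.5, -2, -2.5, 4, 0],
    [5.5, -4, -5, 8, 0],
    [5.5, -4, -5, 12, 0],
    [5.5, -4, -5, 14, 0],
    [5.5, -4, -5, 16, 0],
    [5.5, -4, -5, 17.5, 0],
    [5.5, -4, -5, 18.2, 0],
    [5.5, -4, -5, 18.2, 0],
    [5.5, -4, -5, 18.2, 0]
  ],
  "force": 20
}}

```text
time: 37.95
tool_pos: [0.4826, -0.1123, 0.0187]
tcp_rot: [2.221, 2.222, 0.0]
wrist_force: [1.5, 0.3, -2.0]
width: 0.7
grip_force: 56.7
```

```bash
python3 - <<'E'
from m import *
wall(xc=.481,zlo=.008,zhi=.15)
E
```

```text
[ 0.4826 -0.1123  0.0187] [ 1.5  0.3 -2. ] 0.7 56.7
296 tilt of wall from vertical (mouth to +y) 71.7
[[-206.0, 70.0], [-203.0, 77.0], [-200.0, 85.0], [-195.0, 91.0], [-193.0, 95.0], [-191.0, 99.0], [-147.0, 103.0], [-190.0, 106.0], [-122.0, 110.0], [-165.0, 113.0], [-124.0, 117.0], [-177.0, 120.0], [-125.0, 128.0]]
```

{"method": "step_arm", "body": {
  "motion": [
    [5.5, 0, 0, 0.4, 0],
    [5.5, 0, 0, 0.7, 0],
    [5.5, 0, 0, 0.7, 0],
    [6.2, 0, 0, 0.7, 0],
    [6.3, 0, 0, 0.7, 0],
    [6.5, 0, 0, 0.7, 0],
    [6.7, 0, 0, 0.7, 0],
    [6.9, 0, 0, 0.7, 0],
    [6.9, 0, 0, 0.7, 0],
    [6.9, 0, 0, 0.7, 0],
    [6.9, 0, 0, 0.7, 0],
    [6.9, 0, 0, 0.7, 0],
    [6.9, 0, 0, 0.7, 0]
  ]
}}

```text
time: 39.3
tool_pos: [0.4821, -0.1129, 0.0113]
tcp_rot: [2.222, 2.22, 0.0]
wrist_force: [0.0, 0.2, 0.1]
width: 0.808
grip_force: 0.2
```

```bash
python3 - <<'E'
from m import *
wall(xc=.481,zlo=.008,zhi=.15)
p,d,T,c=cam('side');save('s11',cv2.resize(p[150:350,140:400],(780,600)))
E
```

```text
[ 0.4821 -0.1129  0.0113] [0.  0.2 0.1] 0.808 0.2
375 tilt of wall from vertical (mouth to +y) 48.5
[[-213.0, 9.0], [-209.0, 22.0], [-210.0, 37.0], [-210.0, 52.0], [-161.0, 59.0], [-129.0, 60.0], [-157.0, 60.0], [-193.0, 61.0], [-166.0, 62.0], [-208.0, 63.0], [-125.0, 103.0], [-130.0, 117.0], [-150.0, 150.0]]
```

View pics/s11.png

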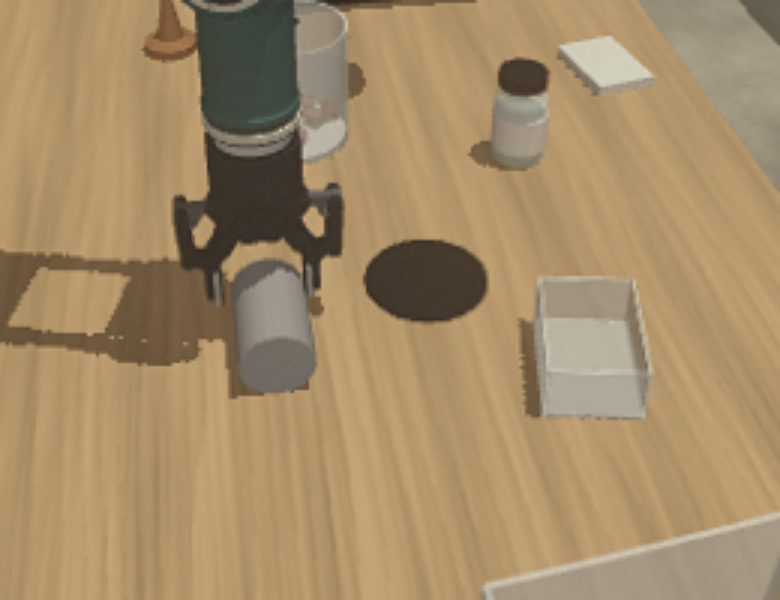

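The tumbler lies on its side with its bottom at (275,365) and its mouth between the fingers. The coaster is clear. I'll re-grip 33 mm from the mouth.

{"method": "step_arm", "body": {
  "motion": [
    [8, 0, 0, 0, 0],
    [8, -1, 0, 0.4, 0],
    [8, -2.5, 0, 0.4, 0],
    [8, -3.5, 0, 0.4, 0],
    [8, -3.5, 0, 0.4, 0],
    [8, -3.5, 0, 0.4, 0],
    [5.5, -3.5, 0, 0.4, 0],
    [5.5, -3.5, 0, 0.4, 0],
    [5.5, -3.5, 0, 0.4, 0],
    [5.5, -3.5, 0, 0.4, 0],
    [5.5, -3.5, 0, 0.4, 0],
    [5.5, -3.5, 0, -3, 0],
    [5.5, -3.5, 0, -3, 0],
    [5.5, -3.5, 0, -3, 0]
  ],
  "force": 25
}}

```text
time: 40.8
tool_pos: [0.4821, -0.1477, 0.0413]
tcp_rot: [2.222, 2.22, 0.001]
wrist_force: [-0.8, -0.1, -2.5]
width: 0.723
grip_force: 27.6
```

```bash
python3 - <<'E'
from m import *
wall(xc=.481,zlo=.03,zhi=.15)
E
```

```text
[ 0.4821 -0.1477  0.0413] [-0.8 -0.1 -2.5] 0.723 27.6
350 tilt of wall from vertical (mouth to +y) 35.9
[[-208.0, 31.0], [-209.0, 46.0], [-210.0, 60.0], [-213.0, 76.0], [-188.0, 83.0], [-200.0, 85.0], [-171.0, 88.0], [-176.0, 90.0], [-164.0, 92.0], [-145.0, 94.0], [-158.0, 117.0], [-158.0, 132.0], [-159.0, 148.0]]
```

{"method": "step_arm", "body": {
  "motion": [
    [5.5, 0, 1, -5, 0],
    [5.5, 2, 2, -9, 0],
    [5.5, 6, 4, -10.5, 0],
    [5.5, 10, 4.9, -10.5, 0],
    [5.5, 14, 4.9, -10.5, 0],
    [5.5, 18, 4.9, -10.5, 0],
    [5.5, 21, 4.9, -10.5, 0],
    [5.5, 21.8, 4.9, -10.5, 0],
    [5.5, 21.8, 4.9, -10.5, 0],
    [5.5, 21.8, 4.9, -10.5, 0]
  ]
}}

```text
time: 41.85
tool_pos: [0.5305, 0.0694, 0.1451]
tcp_rot: [-2.222, -2.22, 0.003]
wrist_force: [-0.2, -1.3, -1.8]
width: 0.721
grip_force: 28.1
```

{"method": "step_arm", "body": {
  "motion": [
    [5.5, 0, 0, 0.6, 0],
    [5.5, 0, 0, 1.2, 0],
    [5.5, 0, 0, 1.6, 0],
    [5.5, 0, 0, 1.6, 0]
  ]
}}

```text
time: 42.25
tool_pos: [0.5307, 0.0686, 0.1298]
tcp_rot: [2.223, 2.22, -0.003]
wrist_force: [-0.8, -3.7, 1.2]
width: 0.717
grip_force: 26.7
```

```bash
python3 - <<'E'
from m import *
wall(xc=.531,zlo=.06,zhi=.24)
E
```

```text
[0.5307 0.0686 0.1298] [-0.8 -3.7  1.2] 0.717 26.7
235 tilt of wall from vertical (mouth to +y) 59.5
[[17.0, 104.0], [14.0, 119.0], [9.0, 132.0], [4.0, 144.0], [-0.0, 156.0], [-2.0, 164.0], [17.0, 168.0], [33.0, 170.0], [39.0, 174.0], [47.0, 178.0], [64.0, 181.0], [71.0, 184.0], [84.0, 189.0]]
```

{"method": "step_arm", "body": {
  "motion": [
    [5.5, 0, 0, 0.5, 0],
    [5.5, 0, 0, 1.0, 0],
    [5.5, 0, 0, 1.5, 0],
    [5.5, 0, 0, 2.0, 0],
    [5.5, 0, 0, 2.5, 0],
    [5.5, 0, 0, 2.5, 0]
  ]
}}

```text
time: 42.9
tool_pos: [0.5308, 0.0678, 0.1055]
tcp_rot: [2.22, 2.22, -0.005]
wrist_force: [-1.7, -9.8, 2.7]
width: 0.708
grip_force: 25.0
```

```bash
python3 - <<'E'
from m import *
wall(xc=.531,zlo=.03,zhi=.24)
E
```

```text
[0.5308 0.0678 0.1055] [-1.7 -9.8  2.7] 0.708 25.0
222 tilt of wall from vertical (mouth to +y) 35.2
[[43.0, 64.0], [5.0, 102.0], [8.0, 107.0], [17.0, 114.0], [21.0, 121.0], [25.0, 128.0], [30.0, 135.0], [33.0, 142.0], [39.0, 149.0], [45.0, 155.0], [44.0, 162.0], [55.0, 168.0], [57.0, 198.0]]
```

{"method": "step_arm", "body": {
  "motion": [
    [5.5, 0, 0, 0.6, 0],
    [5.5, 0, 0, 1.2, 0],
    [5.5, 0, 0, 1.8, 0],
    [5.5, 0, 0, 2.4, 0],
    [5.5, 0, 0, 2.8, 0],
    [5.5, 0.3, 0, 2.8, 0],
    [5.5, 0.3, 0, 2.8, 0]
  ]
}}

```text
time: 43.65
tool_pos: [0.534, 0.0683, 0.0778]
tcp_rot: [2.214, 2.215, -0.003]
wrist_force: [5.7, -21.4, -3.0]
width: 0.709
grip_force: 24.9
```

```bash
python3 - <<'E'
from m import *
wall(xc=.531,zlo=.02,zhi=.24)
E
```

```text
[0.534  0.0683 0.0778] [  5.7 -21.4  -3. ] 0.709 24.9
261 tilt of wall from vertical (mouth to +y) 19.4
[[16.0, 52.0], [14.0, 62.0], [20.0, 73.0], [25.0, 83.0], [24.0, 93.0], [31.0, 102.0], [33.0, 111.0], [34.0, 116.0], [98.0, 121.0], [37.0, 127.0], [39.0, 136.0], [57.0, 160.0], [57.0, 179.0]]
```

{"method": "step_arm", "body": {
  "motion": [
    [5.5, -3, 0, 0, 0],
    [5.5, -4, 0, -2, 0],
    [5.5, -8, 2, -3, 0],
    [5.5, -12, 6, -3, 0],
    [5.5, -16.3, 9.5, -3, 0],
    [5.5, -16.3, 9.5, -3, 0],
    [5.5, -16.3, 9.5, -3, 0],
    [5.5, -16.3, 9.5, -3, 0],
    [5.5, -16.3, 9.5, -3, 0]
  ]
}}

```text
time: 44.6
tool_pos: [0.6246, -0.0885, 0.1065]
tcp_rot: [-2.22, -2.22, 0.001]
wrist_force: [-1.0, -0.0, -1.7]
width: 0.703
grip_force: 27.1
```

```bash
python3 - <<'E'
from m import *
wall(xc=.626,zlo=.03,zhi=.24)
p,d,T,c=cam('wrist');save('w12',p);print('red in wrist view',[(x[0].round(),x[1]) for x in blobs(red(p),8)])
go((.626,-.092,.05))
E
```

```text
[ 0.6246 -0.0885  0.1065] [-1.  -0.  -1.7] 0.703 27.1
332 tilt of wall from vertical (mouth to +y) 20.5
[[-144.0, 79.0], [-142.0, 90.0], [-138.0, 101.0], [-136.0, 111.0], [-130.0, 121.0], [-127.0, 131.0], [-65.0, 139.0], [-63.0, 144.0], [-119.0, 149.0], [-119.0, 158.0], [-111.0, 168.0], [-100.0, 194.0], [-100.0, 213.0]]
red in wrist view []
shift [-0.34  0.1   5.7 ] closing axis now 0.0 q6 -0.18
```

View pics/w12.png

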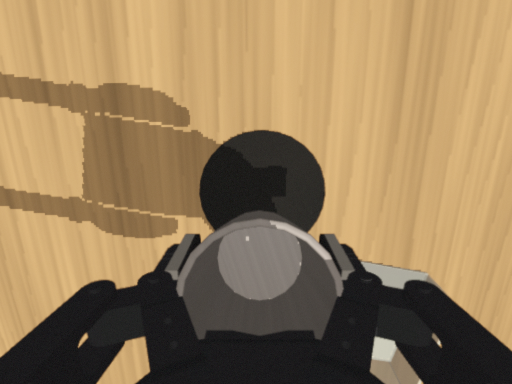

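The wrist view looks straight into the tumbler: it's empty, floor visible at (260,262), held above the coaster at (262,188).

{"method": "step_arm", "body": {
  "motion": [
    [5.5, -0.3, 0.1, 2, 0],
    [5.5, -0.3, 0.1, 4, 0],
    [5.5, -0.3, 0.1, 5.5, 0],
    [5.5, -0.3, 0.1, 5.9, 0],
    [5.5, -0.3, 0.1, 6.2, 0],
    [5.5, -0.3, 0.1, 6.5, 0],
    [5.5, -0.3, 0.1, 6.5, 0]
  ],
  "force": 20
}}

```text
time: 45.4
tool_pos: [0.6271, -0.0926, 0.0486]
tcp_rot: [-2.221, -2.221, 0.001]
wrist_force: [-14.6, 2.0, 31.7]
width: 0.707
grip_force: 31.1
```

```bash
python3 - <<'E'
from m import *
wall(xc=.626,zlo=.006,zhi=.15)
E
```

```text
[ 0.6271 -0.0926  0.0486] [-14.6   2.   31.7] 0.707 31.1
320 tilt of wall from vertical (mouth to +y) 20.5
[[-145.0, 21.0], [-144.0, 32.0], [-138.0, 43.0], [-137.0, 52.0], [-133.0, 61.0], [-133.0, 73.0], [-130.0, 81.0], [-125.0, 87.0], [-125.0, 93.0], [-122.0, 103.0], [-116.0, 111.0], [-101.0, 131.0], [-103.0, 146.0]]
```

{"method": "step_arm", "body": {
  "motion": [
    [5.5, 0, 0, -0.9, 0],
    [5.5, 1, 0, -0.9, 0],
    [5.5, 2, 0, -0.9, 0],
    [5.5, 2, 0, -0.6, 0],
    [5.5, 2, 0, -0.6, 0],
    [6.2, 2, 0, -0.6, 0],
    [6.3, 2, 0, -0.6, 0],
    [6.4, 2, 0, -0.6, 0],
    [6.6, 2, 0, -0.6, 0],
    [6.8, 2, 0, -0.6, 0],
    [7, 2, 0, -0.6, 0],
    [7, 2, 0, -0.6, 0],
    [7, 2, 0, -0.6, 0],
    [7, 2, 0, -0.6, 0]
  ]
}}

```text
time: 46.85
tool_pos: [0.627, -0.073, 0.0482]
tcp_rot: [-2.223, -2.22, 0.0]
wrist_force: [0.4, 0.7, 0.6]
width: 0.819
grip_force: 0.0
```

```bash
python3 - <<'E'
from m import *
from scipy.optimize import least_squares
wall(xc=.626,zlo=.006,zhi=.15)
p,d,T,c=cam('wrist');X=cloud(T,c,d)
m=(abs(X[:,:,0]-.626)<.06)&(abs(X[:,:,1]+.09)<.07)&(X[:,:,2]>.092)&(X[:,:,2]<.104)&(d>0)&(p.max(2)>70)
Q=X[m];r=least_squares(lambda v:np.hypot(*(Q[:,:2]-v).T)-.0295,[.626,-.09],loss='soft_l1',f_scale=.002);print('rim',r.x,m.sum(),np.percentile(Q[:,2],[5,50,95]))
E
```

```text
[ 0.627  -0.073   0.0482] [0.4 0.7 0.6] 0.819 0.0
295 tilt of wall from vertical (mouth to +y) 26.3
[[-128.0, 7.0], [-131.0, 19.0], [-131.0, 31.0], [-130.0, 43.0], [-73.0, 55.0], [-131.0, 63.0], [-73.0, 70.0], [-74.0, 76.0], [-130.0, 84.0], [-74.0, 89.0], [-74.0, 95.0], [-84.0, 131.0], [-86.0, 146.0]]
rim [ 0.62646858 -0.09823734] 2908 [0.09264561 0.09787967 0.09988659]
```

{"method": "step_arm", "body": {
  "motion": [
    [8.5, 0, 0, 0, 0],
    [8.5, 0, 0, 0, 0],
    [8.5, 0, 0, -4, 0],
    [8.5, 0, 0, -9, 0],
    [8.5, 0, 0, -14, 0],
    [8.5, 0, 0, -19, 0],
    [5, 5, -1, -22, -9],
    [5, 33.5, -3, -22, -105],
    [5, 33.5, -3, -22, -105],
    [5, 33.5, -3, -22, -105],
    [5, 33.5, -3, -22, -105],
    [5, 33.5, -3, -22, -105],
    [5, 33.5, -3, -22, -105],
    [5, 33.5, -3, -22, -105],
    [5, 33.5, -3, -22, -105],
    [5, 33.5, -3, -22, -105],
    [5, 33.5, -3, -22, -105],
    [5, 33.5, -3, -22, -105],
    [5, 33.5, -3, -22, -105],
    [5, 33.5, -3, -22, -105]
  ]
}}

```text
time: 48.95
tool_pos: [0.5973, 0.262, 0.2682]
tcp_rot: [0.409, -3.115, 0.0]
wrist_force: [0.9, 0.7, 0.4]
width: 0.587
grip_force: 0.0
```

{"method": "step_arm", "body": {
  "motion": [
    [4, 0, 0, 0, 0],
    [4, 0, 0, 0, 0],
    [4, 0, 0, 0, 0]
  ]
}}

```text
time: 49.25
tool_pos: [0.5974, 0.262, 0.2683]
tcp_rot: [-0.408, 3.115, -0.0]
wrist_force: [0.6, -0.3, 0.4]
width: 0.468
grip_force: 0.0
```

```bash
python3 - <<'E'
from m import *
p,d,T,c=cam('wrist');X=cloud(T,c,d)
box=(X[:,:,0]>.5)&(X[:,:,0]<.7)&(X[:,:,1]>.18)&(X[:,:,1]<.35)&(d>0)
m=(box&(p.max(2)<60)&(X[:,:,2]>.163)&(X[:,:,2]<.182)).astype(np.uint8)
for ce,a,mm in blobs(m,100):
    Q=plane(T,c,np.argwhere(mm)[:,::-1],.172)[:,:2];b=cv2.minAreaRect(Q.astype(np.float32)*1000);print('bar',a,b);x,y=np.array(b[0])/1000
go((x,y,.153),104)
p,d,T,c,o=beads('top',15,v=False);print(np.round(o,0).tolist())
E
```

```text
bar 622 ((594.5781860351562, 262.5435791015625), (78.71070861816406, 13.073541641235352), 14.580445289611816)
shift [ 0.26  0.13 11.53] closing axis now 104.9 q6 -1.46 twist [0.9]
[[564.0, 172.0, 33.0], [550.0, 206.0, 74.0], [549.0, 189.0, 74.0], [533.0, 135.0, 32.0], [529.0, 193.0, 89.0], [486.0, 155.0, 89.0]]
```

{"method": "step_arm", "body": {
  "motion": [
    [4, 0.1, 0.1, 5, 0],
    [4, 0.1, 0.1, 9, 0],
    [4, 0.1, 0.1, 11.2, 0],
    [4, 0.1, 0.1, 11.2, 0],
    [4, 0.1, 0.1, 11.2, 0],
    [0.5, 0.1, 0.1, 11.2, 0],
    [0.5, 0.1, 0.1, 11.2, 0],
    [0.5, 0.1, 0.1, 11.2, 0],
    [0.5, 0.1, 0.1, 11.2, 0],
    [0.5, 0.1, 0.1, 11.2, 0],
    [0.5, 0.1, 0.1, 11.2, 0]
  ],
  "force": 30
}}

```text
time: 50.45
tool_pos: [0.5983, 0.2619, 0.1593]
tcp_rot: [-0.406, 3.11, -0.001]
wrist_force: [0.3, -4.9, 4.1]
width: 0.154
grip_force: 30.2
```

```bash
python3 - <<'E' | sed 's/np.float64(\([-0-9.]*\))/\1/g'
from m import *
arc(np.array([.5125,.2415]),-85,5)
E
```

```text
r 0.0882 ang 13.4 [0.59832371 0.2618943  0.15925574] 0.15398844529564026 30.18720423337072 [ 0.29712876 -4.86647035  4.05572054]
[0.05, -0.77, 0.0, 5.0],[0.17, -1.53, 0.0, 10.0],[0.36, -2.27, 0.0, 15.0],[0.61, -3.0, 0.0, 20.0],[0.92, -3.7, 0.0, 25.0],[1.3, -4.38, 0.0, 30.0],[1.73, -5.02, -0.0, 35.0],[2.21, -5.61, -0.0, 40.0],[2.75, -6.17, -0.0, 45.0],[3.33, -6.67, -0.01, 50.0],[3.95, -7.12, -0.01, 55.0],[4.61, -7.52, -0.01, 60.0],[5.3, -7.86, -0.01, 65.0],[6.02, -8.13, -0.02, 70.0],[6.76, -8.35, -0.02, 75.0],[7.52, -8.49, -0.02, 80.0],[8.28, -8.57, -0.03, 85.0],
```

{"method": "step_arm", "body": {
  "motion": [
    [0.5, 0.05, -0.77, 0, 5],
    [0.5, 0.17, -1.53, 0, 10],
    [0.5, 0.36, -2.27, 0, 15],
    [0.5, 0.61, -3.0, 0, 20],
    [0.5, 0.92, -3.7, 0, 25],
    [0.5, 1.3, -4.38, 0, 30],
    [0.5, 1.73, -5.02, 0, 35],
    [0.5, 2.21, -5.61, 0, 40],
    [0.5, 2.75, -6.17, 0, 45],
    [0.5, 3.33, -6.67, 0, 50],
    [0.5, 3.95, -7.12, 0, 55],
    [0.5, 4.61, -7.52, 0, 60],
    [0.5, 5.3, -7.86, 0, 65],
    [0.5, 6.02, -8.13, 0, 70],
    [0.5, 6.76, -8.35, 0, 75],
    [0.5, 7.52, -8.49, 0, 80],
    [0.5, 7.52, -8.49, 0, 80],
    [0.5, 7.52, -8.49, 0, 80]
  ]
}}

```text
time: 52.25
tool_pos: [0.5475, 0.1641, 0.1593]
tcp_rot: [1.69, 2.646, 0.013]
wrist_force: [2.1, 6.4, 2.0]
width: 0.158
grip_force: 32.2
```

```bash
python3 - <<'E' | sed 's/np.float64(\([-0-9.]*\))/\1/g'
from m import *
arc(np.array([.5125,.2415]),-16,4)
E
```

```text
r 0.0849 ang -65.7 [0.54746745 0.16411664 0.15925083] 0.1582983072239717 32.246882915496826 [2.08256106 6.38323562 1.96082202]
[0.03, -0.59, -0.0, 4.0],[0.09, -1.18, -0.01, 8.0],[0.2, -1.76, -0.01, 12.0],[0.35, -2.34, -0.02, 16.0],
```

Aiming for the closed stop at about −75.4°, pressing lightly into it.

{"method": "step_arm", "body": {
  "motion": [
    [0.5, 0.03, -0.59, 0, 4],
    [0.5, 0.09, -1.18, 0, 8],
    [0.5, 0.16, -1.55, 0, 10.5],
    [0.5, 0.2, -1.76, 0, 12],
    [0.5, 0.2, -1.76, 0, 12],
    [0.5, 0.2, -1.76, 0, 12]
  ]
}}

```text
time: 52.85
tool_pos: [0.5315, 0.1591, 0.1593]
tcp_rot: [1.957, 2.456, 0.016]
wrist_force: [3.5, 8.8, 0.9]
width: 0.152
grip_force: 29.9
```

```bash
python3 - <<'E' | sed 's/np.float64(\([-0-9.]*\))/\1/g'
from m import *
arc(np.array([.5125,.2415]),-3,3)
E
```

```text
r 0.0845 ang -77.0 [0.53147908 0.15911032 0.15926631] 0.15225656809738233 29.945713877677917 [3.46243558 8.83687717 0.92535341]
[0.01, -0.44, -0.0, 3.0],
```

{"method": "step_arm", "body": {
  "motion": [
    [0.5, 0, -0.3, 0, 2],
    [0.5, 0, -0.6, 0, 4],
    [0.5, 0, -0.6, 0, 4],
    [0.5, 0, -0.6, 0, 4]
  ]
}}

```text
time: 53.25
tool_pos: [0.5312, 0.1591, 0.1595]
tcp_rot: [2.033, 2.383, 0.032]
wrist_force: [20.0, 12.4, -11.9]
width: 0.151
grip_force: 39.2
```

```bash
python3 - <<'E' | sed 's/np.float64(\([-0-9.]*\))/\1/g'
from m import *
arc(np.array([.5125,.2415]),-3,3)
E
```

```text
r 0.0845 ang -77.2 [0.53118279 0.15910683 0.15954894] 0.15119840074989266 39.209716113691684 [ 20.00311891  12.3875802  -11.91891475]
[-0.02, -0.44, -0.01, 3.0],
```

{"method": "step_arm", "body": {
  "motion": [
    [0.5, 0, 0.3, 0, -3],
    [0.5, 0, 0.3, 0, -3],
    [4, 0, 0.3, 0, -3],
    [4, 0, 0.3, 0, -3],
    [4, 0, 0.3, 0, -3],
    [4, 0, 0.3, 0, -3],
    [4, 0, 0.3, -5, -3],
    [4, 0, 0.3, -10, -3],
    [4, 0, 0.3, -15, -3],
    [4, 0, 0.3, -15, -3],
    [4, 0, 0.3, -15, -3],
    [4, 0, 0.3, -15, -3]
  ]
}}

```text
time: 54.45
tool_pos: [0.5248, 0.1545, 0.3047]
tcp_rot: [-1.977, -2.439, 0.003]
wrist_force: [-0.2, 0.4, -0.6]
width: 0.475
grip_force: 0.0
```

```bash
python3 - <<'E'
from m import *
p,d,T,c=cam('wrist');X=cloud(T,c,d)
box=(X[:,:,0]>.45)&(X[:,:,0]<.7)&(X[:,:,1]>.08)&(X[:,:,1]<.35)&(d>0)
m=(box&(p.max(2)<60)&(X[:,:,2]>.163)&(X[:,:,2]<.182)).astype(np.uint8)
for ce,a,mm in blobs(m,100):
    Q=plane(T,c,np.argwhere(mm)[:,::-1],.172)[:,:2];b=cv2.minAreaRect(Q.astype(np.float32)*1000);print('bar',a,b)
go((.45,.1,.35))
a=cv2.resize(p,(400,300));p,d,T,c=cam('side');b=cv2.resize(p,(400,300));save('end',np.hstack([a,b]))
E
```

```text
bar 1014 ((530.6370239257812, 161.8607635498047), (12.509688377380371, 78.43324279785156), 12.029255867004395)
shift [-3.78 -8.43 -4.56] closing axis now 11.9 q6 0.03
```

View pics/end.png

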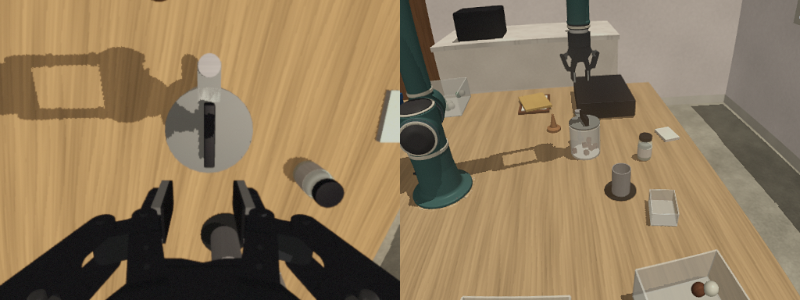

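The cover is shut over the jar at (208,135) in the wrist view. The side view shows the tumbler upright on the coaster (621,180) and the beads inside the jar. I'm handing it in.

```bash
python3 -c "
from workcell import bot
print(bot.finish_job())"
```

```text
the job is handed in; nothing more can be done
None
```

I've handed the job in: the beads are in the jar (7 counted, with the tumbler seen empty after pouring), the tumbler stands upright on the coaster, and the cover is swung shut to its stop; no verdict was reported.

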